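# Set up the frame drying rack and switch on its blower

## Task

Fit every loose support bar into a socket of the drying rack, any socket you like: squeeze its spring button flush so that it slides under the socket's rim, then slide the bar in until the button pops out through the socket's side window. When all the bars are locked, and not before, put the key fully down into the switch and turn it clockwise as far as it goes, and leave it there. Do not knock over or shove away the paint jars, spray can and brush cup.

Things in the scene. Friction and masses are not known exactly. Their poses are not given: they have to be found in the camera images.
- bar1_mid (a point): centre of a support bar (absent from some starts): square aluminium tube 32 x 32 mm, 170 mm long overall along its own x, 0.16 kg, lying flat (this centre 16 mm above the table, z up). Its +x end is a black tapered plug (from 32 mm square at x = +65 down to 20 mm square at its tip, x = +85), its -x end a flat rubber cap. A spring button stands out of its +y side at x = +35, at mid height
- bar1_button (a point): centre of the outer face of that bar's spring button: a round steel pin 20 mm in diameter that stands 9 mm proud of the tube's +y side when out and can be pressed flush with it. Its edge is square: the rim of a socket stops it until it is pressed in, and it stays in while at least a few mm of it are under the socket's wall
- bar1_pin (a joint): how far bar1's button is pressed in: 0 = fully out, 0.009 m = flush; light spring, 1.4 N out, 2.7 N flush
- bar2_mid (a point): centre of another support bar, same as bar1 (absent from some starts)
- bar2_button (a point): face of bar2's button, same as bar1's
- bar2_pin (a joint): how far bar2's button is pressed in, same as bar1's
- bar3_mid (a point): centre of another support bar, same as bar1 (absent from some starts)
- bar3_button (a point): face of bar3's button, same as bar1's
- bar3_pin (a joint): how far bar3's button is pressed in, same as bar1's
- mouth0 (a point): centre of the open mouth of the left socket (seen from the robot) of the fixed grey drying rack, 70 mm above the table. x points level into the socket, away from the robot, y to the left, z up. Three such sockets side by side, 105 mm apart: square, 35 mm inside, walls 4 mm, 75 mm deep to a solid back wall, slippery nylon lining. Each takes any bar, nose first, button to +y
- window0 (a point): where the face of the button comes when a bar is home in the left socket: 24 mm in from the mouth and 25 mm to +y of the axis. The socket's +y wall has a 24 x 24 mm window there (outer wall face at y = 21.5 mm, so the button then stands out about 3 mm); the bar's nose then stands 1 mm from the back wall
- mouth1 (a point): mouth of the middle socket, same as mouth0. In front of every mouth a tongue, 20 mm wide and 4 mm thick, runs 56 mm out towards the robot, level with the socket's floor (its top 17.5 mm below the axis): a bar part way in rests level on it, and fingers pass on both sides of it
- window1 (a point): where the face of the button comes when a bar is home in the middle socket: 24 mm in from the mouth and 25 mm to +y of the axis. The socket's +y wall has a 24 x 24 mm window there (outer wall face at y = 21.5 mm, so the button then stands out about 3 mm); the bar's nose then stands 1 mm from the back wall
- mouth2 (a point): mouth of the right socket, same as mouth0
- window2 (a point): where the face of the button comes when a bar is home in the right socket: 24 mm in from the mouth and 25 mm to +y of the axis. The socket's +y wall has a 24 x 24 mm window there (outer wall face at y = 21.5 mm, so the button then stands out about 3 mm); the bar's nose then stands 1 mm from the back wall
- key_bow (a point): centre of the key's black grip plate (bow): 44 mm along its x, 9 mm thick along its y, 36 mm high. The key (0.06 kg) is 72 mm tall in all and stands upright, blade down, in a loose slot in a small fixed wooden block (60 x 50 x 42 mm), with the bow above the block
- key_shoulder (a point): centre of the underside of the key's shoulder, 24 mm below the bow's centre. The shoulder is 30 x 14 x 6 mm. Below it is the steel blade: 20 mm along x, 6 mm along y, 30 mm long, its last 6 mm narrowed to 14 x 3.5 mm. The shoulder rests on the rim of the slot when the key is fully in
- slot (a point): centre of the mouth of the key slot in the top of the steel switch cylinder, 79 mm above the table, on a grey box (100 x 100 mm, 45 mm high). The slot is 22.5 mm along its x, 8.5 mm along its y and 34 mm deep; z up. The cylinder (38 mm square core standing 34 mm above the box) turns about z and this frame turns with it; either way round of the key fits
- switch (a joint): turn of the switch cylinder: 0 = off, positive clockwise seen from above, end stop at 1.2 rad = on; light friction (0.05 N m), stays where left. The key has about 0.1 rad of play in the slot
- jar_a: amber paint jar, 60 mm across, 62 mm tall; bystander, origin at its base
- jar_b: white paint jar, 54 mm across, 58 mm tall; bystander, origin at its base
- spraycan: yellow spray can, 66 mm across, 190 mm tall; bystander, origin at its base
- brushcup: terracotta cup with paint brushes, 72 mm across, 190 mm tall with the brushes; bystander, origin at its base
Things that resemble listed ones, but are neither listed nor needed, are in the scene too. What is shaped like the part that bears bar2_mid but red is not meant. What is shaped like the part that bears key_bow but orange is not meant.

How it is judged (in metres and radians):
On the way, in this order (a step that is already met when the one before it is completed fails the run):
1. every bar is locked in a socket, its button out through the window (((distance between bar1_button and window0 below 0.006 m and angle between the x axis of bar1_mid and the x axis of mouth0, either way round below 0.12 rad) or (distance between bar1_button and window1 below 0.006 m and angle between the x axis of bar1_mid and the x axis of mouth1, either way round below 0.12 rad) or (distance between bar1_button and window2 below 0.006 m and angle between the x axis of bar1_mid and the x axis of mouth2, either way round below 0.12 rad)) and value of joint each of bar1_pin, bar2_pin, bar3_pin below 0.003 m and ((distance between bar2_button and window0 below 0.006 m and angle between the x axis of bar2_mid and the x axis of mouth0, either way round below 0.12 rad) or (distance between bar2_button and window1 below 0.006 m and angle between the x axis of bar2_mid and the x axis of mouth1, either way round below 0.12 rad) or (distance between bar2_button and window2 below 0.006 m and angle between the x axis of bar2_mid and the x axis of mouth2, either way round below 0.12 rad)) and ((distance between bar3_button and window0 below 0.006 m and angle between the x axis of bar3_mid and the x axis of mouth0, either way round below 0.12 rad) or (distance between bar3_button and window1 below 0.006 m and angle between the x axis of bar3_mid and the x axis of mouth1, either way round below 0.12 rad) or (distance between bar3_button and window2 below 0.006 m and angle between the x axis of bar3_mid and the x axis of mouth2, either way round below 0.12 rad)) and value of joint switch below 0.3 rad), for 0.2 s.
2. the key is fully in the switch (((distance between bar1_button and window0 below 0.006 m and angle between the x axis of bar1_mid and the x axis of mouth0, either way round below 0.12 rad) or (distance between bar1_button and window1 below 0.006 m and angle between the x axis of bar1_mid and the x axis of mouth1, either way round below 0.12 rad) or (distance between bar1_button and window2 below 0.006 m and angle between the x axis of bar1_mid and the x axis of mouth2, either way round below 0.12 rad)) and value of joint each of bar1_pin, bar2_pin, bar3_pin below 0.003 m and ((distance between bar2_button and window0 below 0.006 m and angle between the x axis of bar2_mid and the x axis of mouth0, either way round below 0.12 rad) or (distance between bar2_button and window1 below 0.006 m and angle between the x axis of bar2_mid and the x axis of mouth1, either way round below 0.12 rad) or (distance between bar2_button and window2 below 0.006 m and angle between the x axis of bar2_mid and the x axis of mouth2, either way round below 0.12 rad)) and ((distance between bar3_button and window0 below 0.006 m and angle between the x axis of bar3_mid and the x axis of mouth0, either way round below 0.12 rad) or (distance between bar3_button and window1 below 0.006 m and angle between the x axis of bar3_mid and the x axis of mouth1, either way round below 0.12 rad) or (distance between bar3_button and window2 below 0.006 m and angle between the x axis of bar3_mid and the x axis of mouth2, either way round below 0.12 rad)) and distance between key_shoulder and slot below 0.006 m and angle between key_shoulder's own z axis and vertical below 0.2 rad), for 0.2 s.
3. the key has turned the switch on (distance between key_shoulder and slot below 0.006 m and angle between key_shoulder's own z axis and vertical below 0.2 rad and value of joint switch above 1 rad), for 0.2 s.
At the end, for the whole second after the job is handed in: each bar present is along a socket (0.12 rad), its button out (pressed in under 3 mm) within 6 mm of its place in the window; the key upright (0.2 rad), its shoulder within 6 mm of the slot mouth, at rest; the switch beyond 1.0 rad (all of step 3 and ((distance between bar1_button and window0 below 0.006 m and angle between the x axis of bar1_mid and the x axis of mouth0, either way round below 0.12 rad) or (distance between bar1_button and window1 below 0.006 m and angle between the x axis of bar1_mid and the x axis of mouth1, either way round below 0.12 rad) or (distance between bar1_button and window2 below 0.006 m and angle between the x axis of bar1_mid and the x axis of mouth2, either way round below 0.12 rad)) and value of joint each of bar1_pin, bar2_pin, bar3_pin below 0.003 m and ((distance between bar2_button and window0 below 0.006 m and angle between the x axis of bar2_mid and the x axis of mouth0, either way round below 0.12 rad) or (distance between bar2_button and window1 below 0.006 m and angle between the x axis of bar2_mid and the x axis of mouth1, either way round below 0.12 rad) or (distance between bar2_button and window2 below 0.006 m and angle between the x axis of bar2_mid and the x axis of mouth2, either way round below 0.12 rad)) and ((distance between bar3_button and window0 below 0.006 m and angle between the x axis of bar3_mid and the x axis of mouth0, either way round below 0.12 rad) or (distance between bar3_button and window1 below 0.006 m and angle between the x axis of bar3_mid and the x axis of mouth1, either way round below 0.12 rad) or (distance between bar3_button and window2 below 0.006 m and angle between the x axis of bar3_mid and the x axis of mouth2, either way round below 0.12 rad)) and linear speed of key below 0.02 m/s); the robot touches nothing.
It fails at once if a paint jar, the spray can or the brush cup is knocked over or shoved more than 10 cm ((angle between jar_a's own z axis and vertical above 0.6 rad or distance of jar_a from where it was at the start of the episode above 0.1 m) or (angle between jar_b's own z axis and vertical above 0.6 rad or distance of jar_b from where it was at the start of the episode above 0.1 m) or (angle between spraycan's own z axis and vertical above 0.6 rad or distance of spraycan from where it was at the start of the episode above 0.1 m) or (angle between brushcup's own z axis and vertical above 0.6 rad or distance of brushcup from where it was at the start of the episode above 0.1 m)).
Of bar1, bar2, bar3 only 2 to 3 are there at a start; the rules pass over those that are not, and their reading is None.
At some moment in a run one of bar1, bar2, bar3 may be knocked a few centimetres aside while the robot is not near it.
It also fails if it takes over 210 s, if anything falls off the work surface, if the arm or the gripper's body presses on something with over 40 N, if the wrist force passes 120 N, or if a joint passes its speed limit or range.

## Robot

A 6-joint arm with a two-finger parallel gripper is mounted at the origin on the work surface. World frame = base frame: x ahead of the robot, y to its left, z up, the work surface at z = 0. Lengths are in m, angles in degrees, forces in N, time in s.
With the tool pointing down it reaches from about 0.375 to 0.9 m from the base axis. Payload 3.1 kg.
Tool frame: the origin (TCP) lies on the centre line of the jaws, within the pads' length; the fingertips stand env.tip_reach ahead of it and the grasp point (between the pads) lies 6 mm ahead of it (env.tip_reach is the distance from the TCP to the fingertips, in m); z points along the fingers, y is the line along which they close (so a half turn about z gives the same grasp; the last joint's range is limited). The gripper opens to 87 mm and grips with 3 to 60 N. Pads are 19 mm wide; open, the fingers measure 117 mm over their backs; the gripper's body (75 mm by 190 mm) begins 51 mm behind the grasp point.
Start: joints at [-10.227, 30.224, 82.088, -0, 67.689, -10.227], TCP at [0.625, 0, 0.248] pointing down, gripper open.
Joint ranges: [-176.69, 176.69], [-43.24, 126.21], [12.49, 139.97], [-82, 262], [0, 151.66], [-163.58, 163.58]. Speed limits (degrees/s): [159.86, 159.86, 180, 180, 180, 180].

## Interface

Orientations are given as [roll, pitch, yaw] about the fixed x, y, z axes, in that order (R = Rz(yaw) Ry(pitch) Rx(roll)).
In Python, from rig import telemetry, vision, env gives the robot as it stands.
- The arm moves only by the tool apply_moves, never from a script. Its argument "deltas" is a list of rows, each an object with "slide": the shift along the tool's x, y, z in m, a list of three; "dr": the turn, a rotation vector about the tool's x, y, z in rad, a list of three; "grip": the opening, from -1 (shut) to 1 (fully open). In form: [{"slide": [tx, ty, tz], "dr": [wx, wy, wz], "grip": grip}, ...]. A call has 1 to 12 rows; each row is the pose to reach, as a shift and turn from the pose commanded when the call began, along the tool's axes at that moment; what a row does not reach only later rows make up. A row lasts 1/12 s, in which the tool goes at most 41.7 mm and 7.16 degrees, less where a joint would pass 70% of its speed; a pose out of reach is approached as far as the arm can. A call with a gripper value outside its range is refused whole. The fingers move at their own pace and stop on an object; "newtons" is the grip in N (left out, the last holds). Time passes only in rows, so rows that repeat a pose let the fingers close. It gives the time, the measured TCP pose, the force, the opening and the grip force at its end, in the units of the state.
- telemetry.observe(): the state, without advancing time (a new reading comes with each control period).
- vision.get_image(name): name is "scene" or "side" or "wrist"; returns the picture (480x640x3 uint8, red, green, blue); there is no depth.
- vision.camera_info(name): a dict with "fov_y" (degrees; the focal length in pixels is half the picture's height over the tangent of half this angle, whatever the lens; pixels are square), "cx", "cy" (the principal point, pixels), "extrinsics" (4x4, takes a point from camera to world coordinates); the wrist camera has in their place "hand_eye" (4x4, takes a point from camera to tool coordinates, whose origin is the TCP and whose axes are the flange's). Camera axes: x right, y up, looking along -z (the intrinsics and any distortion apply to the point x, -y, -z); pixel columns grow to the right and rows downward; lengths in m; the calibration is good to about 2 mm. A picture is of the moment at which its call begins: read the wrist's pose just before it. camera_info takes no time and is no camera call.
- env.hand_in(): hands the job in; it is judged then, once.
The state is a dict: "time": time; "q": joint angles; "joint_vel": joint speeds; "effort": joint torques, N m; "ee_pos": TCP position; "tool_rot": TCP orientation; "force": force on the tool from outside, world axes, zero at the start; "torque": the same for the moment, N m; "finger_gap": finger opening in m; "grip_force": force on a finger pad.
Only numpy, scipy, OpenCV 4.12 (cv2) and the standard library are available. Lean on these libraries where they do the work, as an engineer would, in place of code of your own. Each camera call takes 0.05 s, during which the arm holds its last target. There are 200 camera calls.

## Working session

There is one attempt and no reset: what is moved stays moved. The work goes in short steps, Python scripts to look and compute and a tool call to move; the robot and the scene stay as the last step left them, time stands still between calls to the robot, and variables do not carry over. Pictures are saved under pics/ and viewed, at most 14 in all, crops included, and the job is handed in when it is done.

Besides the shell and the picture viewer there is one more tool, called after "Request:" as a command line: name --argument value ..., lists and objects as JSON in quotes. apply_moves: Moves the arm, as the interface text tells. Its arguments: {"type":"object","properties":{"deltas":{"type":"array"},"newtons":{"type":"number"}},"required":["deltas"]}

```bash
ls; mkdir -p pics; python3 - <<'E'
from rig import telemetry, vision, env
import cv2
print(telemetry.observe(), env.tip_reach)
for n in ["scene","side","wrist"]:
    i=vision.camera_info(n); print(n,i)
    cv2.imwrite(f"pics/{n}0.png",vision.get_image(n)[:,:,::-1])
E
```

```text
pics
{'time': 0.0, 'q': array([-1.02280096e+01,  3.02777822e+01,  8.21559785e+01, -1.46119292e-03,
        6.76887545e+01, -1.02263565e+01]), 'joint_vel': array([-0.04095319,  0.02677584, -0.00962755,  0.06160808, -0.04051424,
       -0.03982212]), 'effort': array([-5.45745443e-04, -4.40045428e+01, -1.76593530e+01,  6.32597599e-02,
        5.83207863e-02, -1.53719384e-04]), 'ee_pos': array([6.24325505e-01, 1.36663610e-04, 2.46586531e-01]), 'tool_rot': array([-1.79879191e+02, -2.04218709e-02,  8.99988815e+01]), 'force': array([-1.0986892 , -0.26355283, -0.30669531]), 'torque': array([-0.04710901, -0.06978563, -0.01604391]), 'grip_force': 0.0, 'finger_gap': 0.08679041656569883} 0.025
scene {'fov_y': 54.13403161891144, 'cx': 316.6071153100988, 'cy': 239.0611493790281, 'extrinsics': array([[ 0.08617067, -0.6679986 ,  0.73915661,  1.26953982],
       [ 0.99626203,  0.0622803 , -0.05985933, -0.08837058],
       [-0.00604895,  0.74155178,  0.67086837,  0.81269105],
       [ 0.        ,  0.        ,  0.        ,  1.        ]])}
side {'fov_y': 47.05810758521827, 'cx': 317.90600743031075, 'cy': 235.6943643120081, 'extrinsics': array([[ 0.70374841,  0.53097806, -0.47201746, -0.2193836 ],
       [-0.71037516,  0.51631847, -0.478312  , -0.73562479],
       [-0.01026184,  0.67192079,  0.74055192,  1.18575307],
       [ 0.        ,  0.        ,  0.        ,  1.        ]])}
wrist {'fov_y': 62.1174385936088, 'cx': 315.2234033170658, 'cy': 237.98759910620743, 'hand_eye': array([[-4.96538575e-04,  9.56179002e-01,  2.92782290e-01,
         8.10939371e-02],
       [ 9.99999452e-01,  7.44736246e-04, -7.36256479e-04,
         7.88036820e-04],
       [-9.22038569e-04,  2.92781764e-01, -9.56178848e-01,
        -1.37012202e-01],
       [ 0.00000000e+00,  0.00000000e+00,  0.00000000e+00,
         1.00000000e+00]])}
```

View pictures.

View pics/scene0.png

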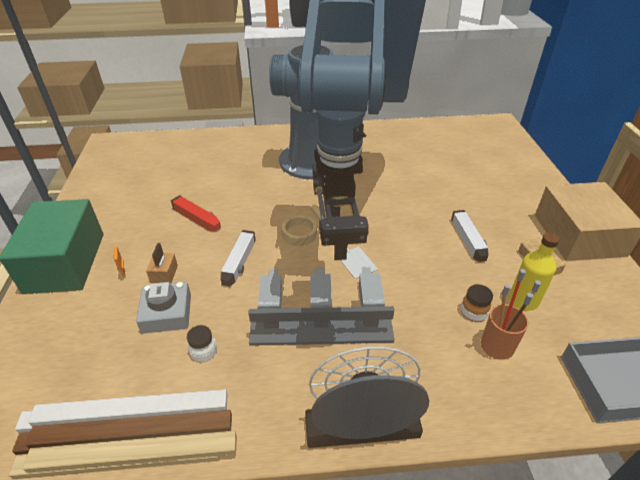

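View pics/side0.png

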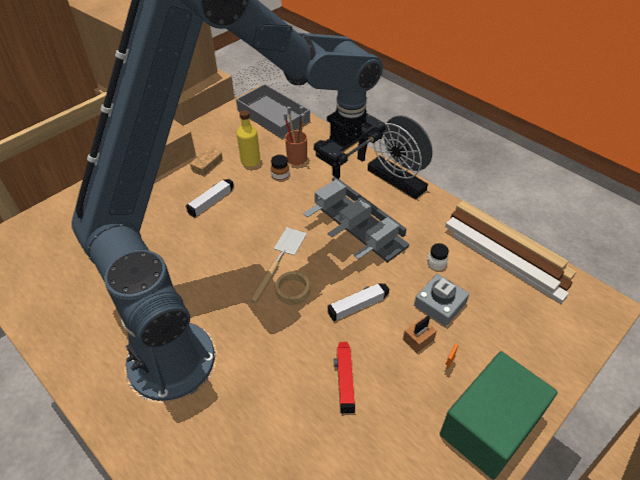

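View pics/wrist0.png

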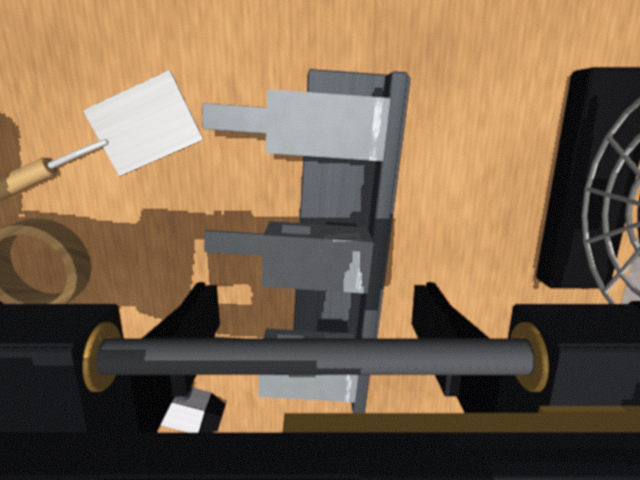

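Scene view: aluminium bars at (238,257) and (468,235), red decoy bar (195,213), black-bow key in a wooden block (161,262), orange decoy key (119,262), switch (163,300), rack mouths facing up in the picture at about (270,285), (320,285) and (370,285). Side view: bars at (358,301) and (210,197). The wrist sees all three sockets. I'll enlarge the candidates next.

```bash
python3 - <<'E'
import cv2,numpy as np
def t(f,u,v):
    im=cv2.imread(f"pics/{f}0.png"); return cv2.resize(im[v-43:v+43,u-38:u+38],(266,300),interpolation=cv2.INTER_CUBIC)
a=np.hstack([t("scene",238,257),t("scene",468,235),t("scene",160,275)])
b=np.hstack([t("side",358,301),t("side",210,197),t("side",432,315)])
cv2.imwrite("pics/crop1.png",np.vstack([a,b]))
E
```

```text
(no output)
```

View pics/crop1.png

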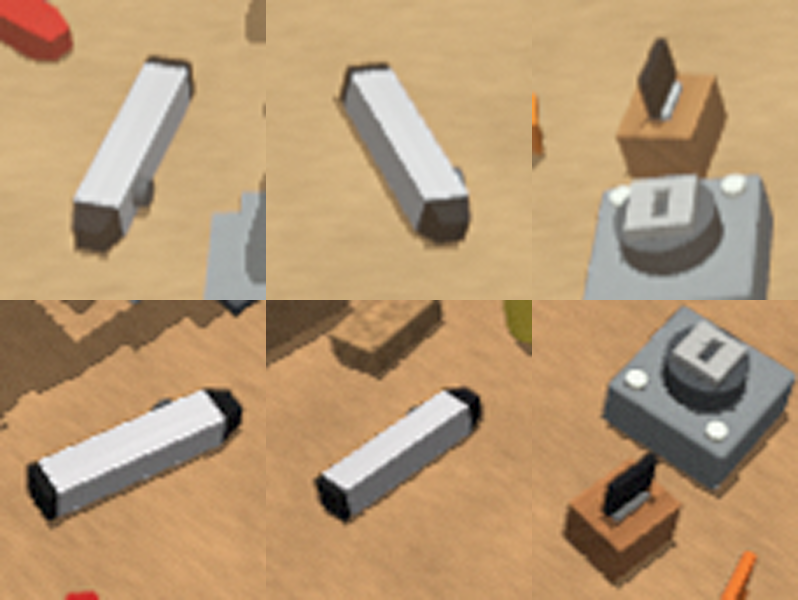

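```bash
cat > h.py <<'E'
import numpy as np, cv2
from scipy.spatial.transform import Rotation as R
from rig import telemetry, vision, env
def tool():
    s=telemetry.observe(); T=np.eye(4); T[:3,:3]=R.from_euler('xyz',s['tool_rot'],degrees=True).as_matrix(); T[:3,3]=s['ee_pos']; return T
def cam(n,T=None):
    i=vision.camera_info(n); E=i['extrinsics'] if n!='wrist' else (tool() if T is None else T)@i['hand_eye']
    return 240/np.tan(np.radians(i['fov_y']/2)),i['cx'],i['cy'],E
def cast(c,uv,z):
    f,cx,cy,E=c; uv=np.atleast_2d(np.asarray(uv,float))
    d=np.c_[(uv[:,0]-cx)/f,-(uv[:,1]-cy)/f,-np.ones(len(uv))]@E[:3,:3].T
    return (E[:3,3]+d*((z-E[2,3])/d[:,2])[:,None])
def proj(c,p):
    f,cx,cy,E=c; q=(np.atleast_2d(p)-E[:3,3])@E[:3,:3]
    return np.c_[cx-f*q[:,0]/q[:,2],cy+f*q[:,1]/q[:,2]]
def rect(c,mask,z,seed,amin=60):
    n,l,st,ce=cv2.connectedComponentsWithStats(mask.astype(np.uint8)); 
    k=min([i for i in range(1,n) if st[i,4]>amin],key=lambda i:np.hypot(*(ce[i]-seed)))
    ct=max(cv2.findContours((l==k).astype(np.uint8),0,cv2.CHAIN_APPROX_NONE)[0],key=len)[:,0]
    w=cast(c,ct,z)[:,:2]; (x,y),(a,b),t=cv2.minAreaRect((w*1000).astype(np.float32))
    if a<b: a,b,t=b,a,t+90
    return np.array([x,y,a,b,(t+90)%180-90]).round(1), st[k].tolist()
E
cat > m1.py <<'E'
from h import *
def g(n): return cv2.imread(f"pics/{n}0.png")[:,:,::-1]
def white(im):
    h=cv2.cvtColor(im,cv2.COLOR_RGB2HSV); return (h[...,1]<40)&(h[...,2]>150)
for n,seeds in (("scene",[(238,257),(468,235)]),("side",[(358,301),(210,197)])):
    c=cam(n); m=white(g(n))
    for s in seeds: print(n,rect(c,m,0.032,s))
c=cam("wrist")
print("tongue tips",cast(c,[(202,117),(205,241)],.0525).round(4))
print("top corners",cast(c,[(267,92),(265,157),(263,222),(263,287),(389,97),(383,160)],.0915).round(4))
c=cam("side"); print("side slot, bow", cast(c,[(442,288)],.079).round(4))
c=cam("scene"); print("slot", cast(c,[(159,290)],.079).round(4))
E
python3 m1.py
```

```text
scene (array([ 435.4, -212.2,  142. ,   34.1,  -18. ]), [221, 232, 32, 42, 570])
scene (array([408.2, 370.6, 141.3,  34.1,   3.8]), [455, 212, 33, 37, 481])
side (array([ 434.3, -214.3,  140.1,   32.4,  -17.8]), [331, 284, 53, 29, 556])
side (array([407.5, 370.2, 139.5,  32.8,   3.9]), [188, 180, 42, 28, 341])
tongue tips [[ 0.5351  0.0805  0.0525]
 [ 0.5291 -0.0229  0.0525]]
top corners [[ 0.592   0.0971  0.0915]
 [ 0.589   0.0529  0.0915]
 [ 0.5856  0.0044  0.0915]
 [ 0.5836 -0.0491  0.0915]
 [ 0.6763  0.0938  0.0915]
 [ 0.6743  0.0508  0.0915]]
side slot, bow [[ 0.5765 -0.366   0.079 ]]
slot [[ 0.5884 -0.3637  0.079 ]]
```

Request:
apply_moves --deltas '[{"slide":[-0.02,-0.065,0],"dr":[0,0,0.125],"grip":1},{"slide":[-0.02,-0.065,0],"dr":[0,0,0.25],"grip":1},{"slide":[-0.02,-0.065,0],"dr":[0,0,0.375],"grip":1},{"slide":[-0.02,-0.065,0],"dr":[0,0,0.5],"grip":1},{"slide":[-0.02,-0.065,0],"dr":[0,0,0.625],"grip":1},{"slide":[-0.02,-0.065,0],"dr":[0,0,0.75],"grip":1},{"slide":[-0.02,-0.065,0],"dr":[0,0,0.875],"grip":1},{"slide":[-0.02,-0.065,0],"dr":[0,0,1.0],"grip":1},{"slide":[-0.02,-0.065,0],"dr":[0,0,1.125],"grip":1},{"slide":[-0.02,-0.065,0],"dr":[0,0,1.25],"grip":1},{"slide":[-0.02,-0.065,0],"dr":[0,0,1.375],"grip":1},{"slide":[-0.02,-0.065,0],"dr":[0,0,1.5],"grip":1}]'

```text
time: 1.15
ee_pos: [0.5597, -0.0199, 0.2473]
tool_rot: [-180.0, 0.0, 3.7]
force: [0.4, -0.1, -0.4]
finger_gap: 0.0869
grip_force: 0.0
```

Request:
apply_moves --deltas '[{"slide":[0,0,0],"dr":[0,0,0.1],"grip":1},{"slide":[0,0,0],"dr":[0,0,0.1],"grip":1},{"slide":[0,0,0],"dr":[0,0,0.1],"grip":1}]'

```text
time: 1.4
ee_pos: [0.5598, -0.0199, 0.2473]
tool_rot: [-180.0, 0.0, -1.5]
force: [0.5, 0.1, 0.6]
finger_gap: 0.0868
grip_force: 0.0
```

```bash
python3 - <<'E'
from h import *
print(tool().round(4).tolist(),telemetry.observe()['q'].round(1)); np.save("T1.npy",tool())
cv2.imwrite("pics/w1.png",vision.get_image("wrist")[:,:,::-1])
E
```

```text
[[0.9996, -0.0265, -0.0005, 0.5598], [-0.0265, -0.9996, 0.0001, -0.0199], [-0.0006, -0.0001, -1.0, 0.2473], [0.0, 0.0, 0.0, 1.0]] [-13.5  25.2  91.5  -0.   63.3  78.1]
```

View pics/w1.png

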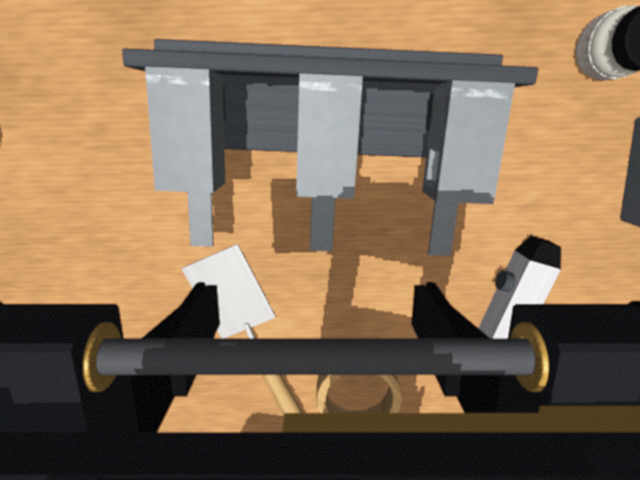

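Wrist view: three sockets with top-face mouth edges near rows 190/195/201 (columns 153–212, 297–357, 440–494), tongues ending at (201,245), (321,250), (441,255), and bar A's plug and button at (540,250)/(505,280). I'll extract the edges by mask.

```bash
python3 - <<'E'
from h import *
im=cv2.imread("pics/w1.png"); c=cam("wrist",np.load("T1.npy"))
h=cv2.cvtColor(im,cv2.COLOR_BGR2HSV); m=((h[...,1]<60)&(h[...,2]>125)); t=((h[...,1]<90)&(h[...,2]>60))
for (a,b) in ((130,240),(280,375),(425,520)):
    L=[];Rr=[]
    for v in range(105,180,3):
        xs=np.where(m[v,a:b])[0]
        if len(xs)>40: L.append((a+xs[0],v)); Rr.append((a+xs[-1]+1,v))
    L=cast(c,L,.0915);Rr=cast(c,Rr,.0915)
    pl=np.polyfit(L[:,0],L[:,1],1);pr=np.polyfit(Rr[:,0],Rr[:,1],1)
    print("edges y@x=.59",np.polyval(pl,.59).round(4),np.polyval(pr,.59).round(4),"yaw",np.degrees(np.arctan([pl[0],pr[0]])).round(2))
    # front edge: drop column-wise excluding tongue
    F=[]
    for u in range(a,b,4):
        col=m[120:215,u]
        if col[:50].mean()>.9:
            k=np.where(~col)[0]; F.append((u,120+k[0] if len(k) else -1))
    print([ (u,v) for u,v in F]); print(cast(c,[f for f in F if f[1]>0],.0915)[:,:2].round(4).tolist())
    T=[]
    for v in range(210,238,4):
        xs=np.where(t[v,a:b])[0]; T.append((v,a+xs[0],a+xs[-1]+1))
    p=cast(c,[((x+y)/2,v) for v,x,y in T],.0525); w=cast(c,[(y,v) for v,x,y in T],.0525)[:,1]-cast(c,[(x,v) for v,x,y in T],.0525)[:,1]
    print("tongue",p[:,:2].round(4).tolist(),w.round(4))
E
```

```text
edges y@x=.59 0.0988 0.0556 yaw [-3.81 -3.85]
[(154, np.int64(186)), (158, np.int64(191)), (162, np.int64(191)), (166, np.int64(191)), (170, np.int64(191)), (174, np.int64(191)), (178, np.int64(191)), (182, np.int64(192)), (186, np.int64(192)), (190, -1), (194, -1), (198, -1), (202, -1), (206, -1), (210, -1)]
[[0.5951, 0.0989], [0.5913, 0.0965], [0.5912, 0.0935], [0.5912, 0.0905], [0.5911, 0.0876], [0.591, 0.0846], [0.5909, 0.0816], [0.5901, 0.0788], [0.59, 0.0758]]
tongue [[0.5673, 0.0788], [0.5638, 0.0787], [0.5603, 0.0787], [0.5568, 0.0791], [0.5532, 0.0795], [0.5496, 0.0799], [0.546, 0.0803]] [-0.0205 -0.0214 -0.0206 -0.0207 -0.0207 -0.0208 -0.0209]
edges y@x=.59 -0.0065 -0.0497 yaw [-3.14 -3.74]
[(300, np.int64(197)), (304, np.int64(197)), (308, np.int64(197)), (312, np.int64(198)), (316, np.int64(198)), (320, np.int64(196)), (324, np.int64(196)), (328, np.int64(196)), (332, np.int64(197)), (336, np.int64(198)), (340, np.int64(195)), (344, np.int64(187)), (348, np.int64(187)), (352, np.int64(187)), (356, np.int64(168))]
[[0.584, -0.0087], [0.5839, -0.0117], [0.5838, -0.0147], [0
[... 502 characters left out ...]
int64(191)), (457, np.int64(191)), (461, np.int64(190)), (465, np.int64(190)), (469, np.int64(190)), (473, np.int64(192)), (477, np.int64(193)), (481, np.int64(193)), (485, np.int64(193)), (489, np.int64(194)), (493, np.int64(198)), (497, np.int64(183))]
[[0.5856, -0.1193], [0.5855, -0.1223], [0.5854, -0.1252], [0.5861, -0.1281], [0.586, -0.1311], [0.5859, -0.1341], [0.5843, -0.1372], [0.5835, -0.1402], [0.5834, -0.1432], [0.5833, -0.1461], [0.5825, -0.1492], [0.5794, -0.1524], [0.5906, -0.1542]]
tongue [[0.5618, -0.1309], [0.5583, -0.1303], [0.5548, -0.1297], [0.5512, -0.1299], [0.5477, -0.1293], [0.5441, -0.1295], [0.5405, -0.1289]] [-0.0204 -0.0205 -0.0206 -0.0206 -0.0207 -0.0207 -0.0208]
```

Request:
apply_moves --deltas '[{"slide":[-0.015,0.034,0.02],"dr":[0,0,0.05],"grip":1},{"slide":[-0.03,0.068,0.04],"dr":[0,0,0.1],"grip":1},{"slide":[-0.044,0.103,0.06],"dr":[0,0,0.15],"grip":1},{"slide":[-0.059,0.137,0.08],"dr":[0,0,0.2],"grip":1},{"slide":[-0.074,0.172,0.1],"dr":[0,0,0.25],"grip":1},{"slide":[-0.0884,0.206,0.117],"dr":[0,0,0.288],"grip":1},{"slide":[-0.0884,0.206,0.117],"dr":[0,0,0.288],"grip":1},{"slide":[-0.0884,0.206,0.117],"dr":[0,0,0.288],"grip":1}]'

```text
time: 2.12
ee_pos: [0.4644, -0.225, 0.1294]
tool_rot: [-179.9, 0.1, -18.3]
force: [-0.7, 1.1, 0.6]
finger_gap: 0.087
grip_force: 0.0
```

```bash
python3 - <<'E'
from h import *
T=tool(); np.save("T2.npy",T); im=vision.get_image("wrist"); cv2.imwrite("pics/w2.png",im[:,:,::-1])
print(T.round(4).tolist(),telemetry.observe()['q'].round(1)); 
E
```

```text
[[0.9492, -0.3146, -0.0019, 0.4644], [-0.3146, -0.9492, 0.0015, -0.225], [-0.0023, -0.0009, -1.0, 0.1294], [0.0, 0.0, 0.0, 1.0]] [-38.1  32.3 103.6   0.   44.2  70.1]
```

View pics/w2.png

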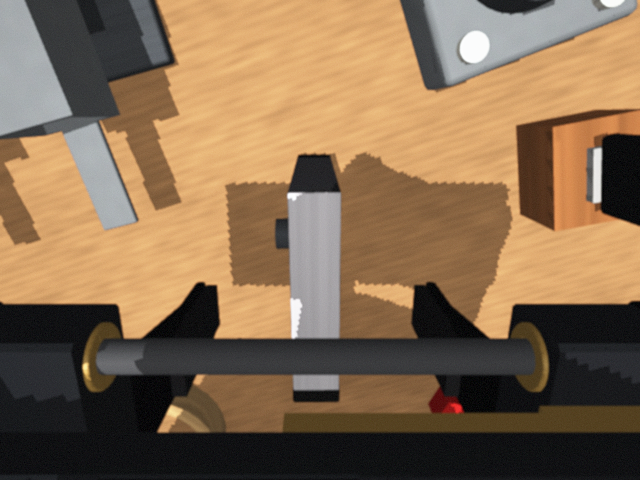

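Bar A fills the centre: plug boundary at row 192 (columns 289–340), button at (282,233), key block right (580,170), and the fingers straddle the bar.

```bash
python3 - <<'E'
from h import *
T=np.load("T2.npy"); c=cam("wrist",T); im=cv2.imread("pics/w2.png").astype(int).sum(2)
h=cv2.cvtColor(cv2.imread("pics/w2.png"),cv2.COLOR_BGR2HSV); m=(h[...,1]<60)&(h[...,2]>120)
for v in (200,215,260,275,290,320): 
    xs=np.where(m[v,270:360])[0]+270; p=cast(c,[(xs[0],v),(xs[-1]+1,v)],.032); p2=(np.c_[p,np.ones(2)]@np.linalg.inv(T).T)[:,:3]; print(v,xs[0],xs[-1],p2.round(4).tolist())
col=m[160:330,310]; v0=160+np.where(col)[0][0]; 
inv=np.linalg.inv(T); f=lambda uv,z:(inv@np.r_[cast(c,[uv],z)[0],1])[:3].round(4)
print("x65 edge",v0,f((310,v0),.032),"button",f((282,219),.016),f((282,247),.016), "cap edge",f((315,389),.032), "end",f((315,401),.032))
E
```

```text
200 288 340 [[0.0336, -0.0169, 0.0974], [0.0336, 0.0147, 0.0973]]
215 288 340 [[0.0243, -0.0171, 0.0974], [0.0244, 0.0149, 0.0974]]
260 289 339 [[-0.0046, -0.0171, 0.0974], [-0.0046, 0.0148, 0.0974]]
275 290 339 [[-0.0148, -0.0167, 0.0975], [-0.0147, 0.015, 0.0974]]
290 291 339 [[-0.0251, -0.0162, 0.0975], [-0.0251, 0.0152, 0.0975]]
320 291 339 [[-0.0467, -0.0166, 0.0975], [-0.0466, 0.0156, 0.0975]]
x65 edge 193 [ 0.0378 -0.0038  0.0973] button [ 0.0178 -0.0222  0.1134] [-0.0014 -0.0227  0.1134] cap edge [-0.1004 -0.0009  0.0977] end [-0.1105 -0.0009  0.0977]
```

Request:
apply_moves --deltas '[{"slide":[0.001,-0.001,0.03],"dr":[0,0,0],"grip":1},{"slide":[0.001,-0.001,0.06],"dr":[0,0,0],"grip":1},{"slide":[0.001,-0.001,0.085],"dr":[0,0,0],"grip":1},{"slide":[0.001,-0.001,0.101],"dr":[0,0,0],"grip":1},{"slide":[0.001,-0.001,0.101],"dr":[0,0,0],"grip":1},{"slide":[0.001,-0.001,0.101],"dr":[0,0,0],"grip":-1},{"slide":[0.001,-0.001,0.101],"dr":[0,0,0],"grip":-1},{"slide":[0.001,-0.001,0.101],"dr":[0,0,0],"grip":-1},{"slide":[0.001,-0.001,0.101],"dr":[0,0,0],"grip":-1},{"slide":[0.001,-0.001,0.101],"dr":[0,0,0],"grip":-1},{"slide":[0.001,-0.001,0.101],"dr":[0,0,0],"grip":-1},{"slide":[0.001,-0.001,0.101],"dr":[0,0,0],"grip":-1}]' --newtons 40

```text
time: 3.17
ee_pos: [0.467, -0.2229, 0.03]
tool_rot: [180.0, -0.0, -18.2]
force: [-0.3, 0.1, 0.1]
finger_gap: 0.0481
grip_force: 0.0
```

Request:
apply_moves --deltas '[{"slide":[0,0,0],"dr":[0,0,0],"grip":-1},{"slide":[0,0,0],"dr":[0,0,0],"grip":-1},{"slide":[0,0,0],"dr":[0,0,0],"grip":-1},{"slide":[0,0,0],"dr":[0,0,0],"grip":-1},{"slide":[0,0,0],"dr":[0,0,0],"grip":-1},{"slide":[0,0,0],"dr":[0,0,0],"grip":-1}]'

```text
time: 3.67
ee_pos: [0.4671, -0.2232, 0.0298]
tool_rot: [180.0, -0.1, -18.2]
force: [-0.9, -3.2, 2.9]
finger_gap: 0.0318
grip_force: 40.0
```

Request:
apply_moves --deltas '[{"slide":[0,0,-0.02],"dr":[0,0,0],"grip":-1},{"slide":[0,0,-0.045],"dr":[0,0,0],"grip":-1},{"slide":[0,-0.015,-0.07],"dr":[0,0,-0.05],"grip":-1},{"slide":[0,-0.045,-0.08],"dr":[0,0,-0.12],"grip":-1},{"slide":[0,-0.075,-0.08],"dr":[0,0,-0.19],"grip":-1},{"slide":[0,-0.1017,-0.08],"dr":[0,0,-0.251],"grip":-1},{"slide":[0,-0.1017,-0.08],"dr":[0,0,-0.251],"grip":-1},{"slide":[0,-0.1017,-0.08],"dr":[0,0,-0.251],"grip":-1}]'

```text
time: 4.33
ee_pos: [0.4981, -0.124, 0.1091]
tool_rot: [-179.9, 0.1, -3.7]
force: [-0.3, -0.5, -1.3]
finger_gap: 0.0316
grip_force: 40.0
```

```bash
python3 - <<'E'
from h import *
T=tool(); np.save("T3.npy",T); im=vision.get_image("wrist"); s=vision.get_image("side"); cv2.imwrite("pics/s3.png",s[:,:,::-1]); cv2.imwrite("pics/w3.png",im[:,:,::-1])
print(T.round(4).tolist(),telemetry.observe()['q'].round(1)); 
a=cv2.resize(im[:300,120:540],(560,400)); b=cv2.resize(s[150:290,270:350+70],(240,224))
o=np.zeros((400,800,3),np.uint8); o[:,:560]=a; o[:224,560:]=b; cv2.imwrite("pics/c3.png",o[:,:,::-1])
E
```

```text
[[0.998, -0.0637, -0.0016, 0.4981], [-0.0637, -0.998, 0.0012, -0.124], [-0.0016, -0.0011, -1.0, 0.1091], [0.0, 0.0, 0.0, 1.0]] [-26.7  34.3 104.7  -0.   41.1  67.2]
```

View pics/c3.png

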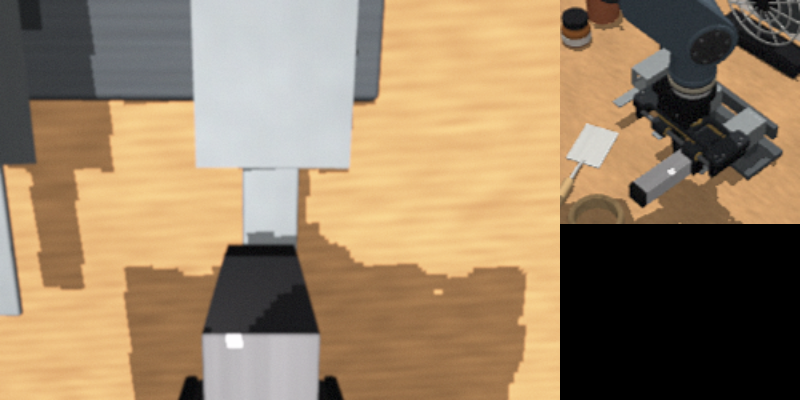

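Bar A hangs level in front of the right socket: tube edges at crop columns 203–319 (row 333), socket top 196–350 (row 167), tongue 243–298. I'll compare the centre lines.

```bash
cat > align.py <<'E'
from h import *
import sys
def run(tag,zb,cols=(230,420),sock=(3,115,8),bar=(255,285,5),ton=(130,165,5)):
    T=np.load(f"T{tag}.npy"); c=cam("wrist",T); h=cv2.cvtColor(cv2.imread(f"pics/w{tag}.png"),cv2.COLOR_BGR2HSV); inv=np.linalg.inv(T)
    m=(h[...,1]<60)&(h[...,2]>110); top=T[2,3]-zb+.016
    def lines(r,z):
        o=[]
        for v in range(*r):
            xs=np.where(m[v,cols[0]:cols[1]])[0]+cols[0]
            p=(np.c_[cast(c,[(xs[0],v),(xs[-1]+1,v)],z),[1,1]]@inv.T)[:,:3]; o.append([*(p[0]+p[1])[:2]/2,p[1,1]-p[0,1]])
        o=np.array(o); k=np.polyfit(o[:,0],o[:,1],1); return o,k
    for n,r,z in (("socket",sock,.0915),("tongue",ton,.0525),("bar",bar,top)):
        o,k=lines(r,z); print(n,"slope deg",np.degrees(np.arctan(k[0])).round(2),"centre",(o[[0,-1]]*1000).round(1).tolist(),"med y",np.median(o[:,1]*1000).round(2))
    xs=[v for v in range(20,200) if not m[v,(cols[0]+cols[1])//2-40]]; v0=xs[0]; print("mouth row",v0,(inv@np.r_[cast(c,[((cols[0]+cols[1])//2-40,v0)],.0915)[0],1])[:2].round(4))
if __name__=="__main__": run(sys.argv[1],float(sys.argv[2]))
E
python3 align.py 3 0.0138
```

```text
socket slope deg -5.39 centre [[118.9, 1.0, 61.1], [84.9, 3.1, 43.1]] med y 0.77
tongue slope deg 0.34 centre [[75.5, 3.3, 19.7], [61.6, 3.1, 19.6]] med y 3.32
bar slope deg 0.48 centre [[34.2, -0.2, 31.9], [24.5, -0.2, 31.8]] med y -0.09
mouth row 126 [ 0.0782 -0.0116]
```

Request:
apply_moves --deltas '[{"slide":[0,0.0033,0.012],"dr":[0,0,0],"grip":-1},{"slide":[0,0.0033,0.0255],"dr":[0,0,0],"grip":-1},{"slide":[0,0.0033,0.0255],"dr":[0,0,0],"grip":-1},{"slide":[0.008,0.0033,0.0255],"dr":[0,0,0],"grip":-1},{"slide":[0.016,0.0033,0.0255],"dr":[0,0,0],"grip":-1},{"slide":[0.022,0.0033,0.0255],"dr":[0,0,0],"grip":-1},{"slide":[0.028,0.0033,0.0255],"dr":[0,0,0],"grip":-1},{"slide":[0.034,0.0033,0.0255],"dr":[0,0,0],"grip":-1},{"slide":[0.038,0.0033,0.0255],"dr":[0,0,0],"grip":-1},{"slide":[0.038,0.0033,0.0255],"dr":[0,0,0],"grip":-1}]'

```text
time: 5.27
ee_pos: [0.5376, -0.132, 0.0843]
tool_rot: [180.0, -0.1, -3.8]
force: [-0.1, -0.1, -0.6]
finger_gap: 0.0318
grip_force: 40.0
```

Request:
apply_moves --deltas '[{"slide":[0,-0.0022,0.0003],"dr":[0,0,0],"grip":-1},{"slide":[0,-0.0022,0.0003],"dr":[0,0,0],"grip":-1},{"slide":[0,-0.0022,0.0003],"dr":[0,0,0],"grip":-1},{"slide":[0,-0.0022,0.0003],"dr":[0,0,0],"grip":-1}]'

```text
time: 5.6
ee_pos: [0.5361, -0.1295, 0.0837]
tool_rot: [-180.0, 0.0, -3.8]
force: [0.5, -0.3, -1.2]
finger_gap: 0.0319
grip_force: 40.0
```

```bash
python3 - <<'E'
from h import *
T=tool(); np.save("T4.npy",T); im=vision.get_image("wrist"); cv2.imwrite("pics/w4.png",im[:,:,::-1])
s=telemetry.observe();print(T.round(4)[:3,3],s['tool_rot'],s['force'])
h=cv2.cvtColor(im,cv2.COLOR_RGB2HSV); m=(h[...,1]<60)&(h[...,2]>110);c=cam("wrist",T);inv=np.linalg.inv(T)
for v in list(range(100,190,8))+list(range(240,290,6)):
    xs=np.where(m[v,220:430])[0]+220
    for z in (.0915,T[2,3]-.0138+.016):
        p=(np.c_[cast(c,[(xs[0],v),(xs[-1]+1,v)],z),[1,1]]@inv.T)[:,:3]; print(v,(p[0]*1e3).round(1)[:2],(p[1,1]*1e3).round(1),"c",((p[0]+p[1])[1]*500).round(1),end=" | ")
    print()
E
```

```text
[ 0.5361 -0.1295  0.0837] [-1.79993130e+02  2.33870357e-02 -3.79613942e+00] [-0.39315431  0.6065236  -1.64160799]
100 [ 86.5 -29.4] 27.0 c -1.2 | 100 [ 86.7 -30.7] 28.1 c -1.3 | 
108 [ 84.2 -29.6] 27.4 c -1.1 | 108 [ 84.3 -30.9] 28.6 c -1.1 | 
116 [ 81.8 -29.8] 27.0 c -1.4 | 116 [ 81.8 -31.1] 28.1 c -1.5 | 
124 [ 79.4 -29.9] 27.4 c -1.3 | 124 [ 79.3 -31.2] 28.6 c -1.3 | 
132 [ 77.  -30.1] 27.0 c -1.6 | 132 [ 76.8 -31.4] 28.1 c -1.6 | 
140 [ 74.6 -30.3] 26.8 c -1.7 | 140 [ 74.3 -31.6] 28.0 c -1.8 | 
148 [ 72.1 -26. ] 21.9 c -2.1 | 148 [ 71.7 -27.1] 22.8 c -2.2 | 
156 [ 69.6 -21.4] 21.7 c 0.2 | 156 [ 69.1 -22.3] 22.6 c 0.2 | 
164 [ 67.1 -21.2] 21.8 c 0.3 | 164 [ 66.4 -22.1] 22.8 c 0.3 | 
172 [ 64.5 -21.3] 21.6 c 0.2 | 172 [ 63.8 -22.2] 22.6 c 0.2 | 
180 [ 61.9 -21.4] 21.8 c 0.2 | 180 [ 61.1 -22.4] 22.7 c 0.2 | 
188 [ 59.3 -21.2] 21.6 c 0.2 | 188 [ 58.3 -22.1] 22.5 c 0.2 | 
240 [ 41.5 -21.4] 21.7 c 0.2 | 240 [ 39.8 -22.3] 22.7 c 0.2 | Traceback (most recent call last):
  File "<stdin>", line 8, in <module>
IndexError: index 0 is out of bounds for axis 0 with size 0
```

Request:
apply_moves --deltas '[{"slide":[0.006,0.0002,0],"dr":[0,0,0],"grip":-1},{"slide":[0.012,0.0002,0],"dr":[0,0,0],"grip":-1},{"slide":[0.018,0.0002,0],"dr":[0,0,0],"grip":-1},{"slide":[0.023,0.0002,0],"dr":[0,0,0],"grip":-1},{"slide":[0.026,0.0002,0],"dr":[0,0,0],"grip":-1},{"slide":[0.028,0.0002,0],"dr":[0,0,0],"grip":-1},{"slide":[0.028,0.0002,0],"dr":[0,0,0],"grip":-1},{"slide":[0.028,0.0002,0],"dr":[0,0,0],"grip":-1}]'

```text
time: 6.32
ee_pos: [0.5641, -0.1315, 0.0836]
tool_rot: [-180.0, 0.0, -3.8]
force: [0.1, -0.3, -1.7]
finger_gap: 0.0317
grip_force: 40.2
```

Request:
apply_moves --deltas '[{"slide":[0.001,0,0],"dr":[0,0,0],"grip":-1},{"slide":[0.002,0,0],"dr":[0,0,0],"grip":-1},{"slide":[0.002,0,0],"dr":[0,0,0],"grip":-1}]'

```text
time: 6.57
ee_pos: [0.5643, -0.1314, 0.0834]
tool_rot: [-179.9, 0.3, -3.8]
force: [-5.3, -1.6, -0.0]
finger_gap: 0.0313
grip_force: 42.1
```

Request:
apply_moves --deltas '[{"slide":[-0.001,0,0],"dr":[0,0,0],"grip":-1},{"slide":[-0.001,0,0],"dr":[0,0,0],"grip":0.5},{"slide":[-0.001,0,0],"dr":[0,0,0],"grip":0.5},{"slide":[-0.001,0,0],"dr":[0,0,0],"grip":0.5},{"slide":[-0.001,0,0],"dr":[0,0,0],"grip":0.5},{"slide":[-0.02,0,0],"dr":[0,0,0],"grip":0.5},{"slide":[-0.045,0,0],"dr":[0,0,0],"grip":0.5},{"slide":[-0.065,0,0],"dr":[0,0,0],"grip":0.5},{"slide":[-0.079,0,0],"dr":[0,0,0],"grip":0.5},{"slide":[-0.079,0,0],"dr":[0,0,0],"grip":0.5}]'

```text
time: 7.4
ee_pos: [0.4852, -0.1259, 0.0839]
tool_rot: [-179.9, 0.1, -3.8]
force: [-0.4, -0.5, 0.2]
finger_gap: 0.0648
grip_force: 0.0
```

```bash
python3 - <<'E'
from h import *
T=tool(); np.save("T5.npy",T); im=vision.get_image("wrist"); cv2.imwrite("pics/w5.png",im[:,:,::-1])
s=telemetry.observe();print(T.round(4)[:3,3],s['tool_rot'],s['force'],s['finger_gap'])
sd=vision.get_image("side"); sc=vision.get_image("scene")
a=cv2.resize(im[:320,120:540],(500,380)); b=cv2.resize(sd[180:280,320:420],(300,300)); d=cv2.resize(sc[225:325,230:330],(300,300))
o=np.zeros((600,800,3),np.uint8); o[:380,:500]=a; o[:300,500:]=b; o[300:,500:]=d; cv2.imwrite("pics/c5.png",o[:,:,::-1])
E
```

```text
[ 0.4852 -0.1259  0.0839] [ 1.79979714e+02 -6.80997219e-02 -3.83650044e+00] [2.05341747e-01 3.64812488e-02 7.10210954e-05] 0.06527693027762797
```

View pics/c5.png

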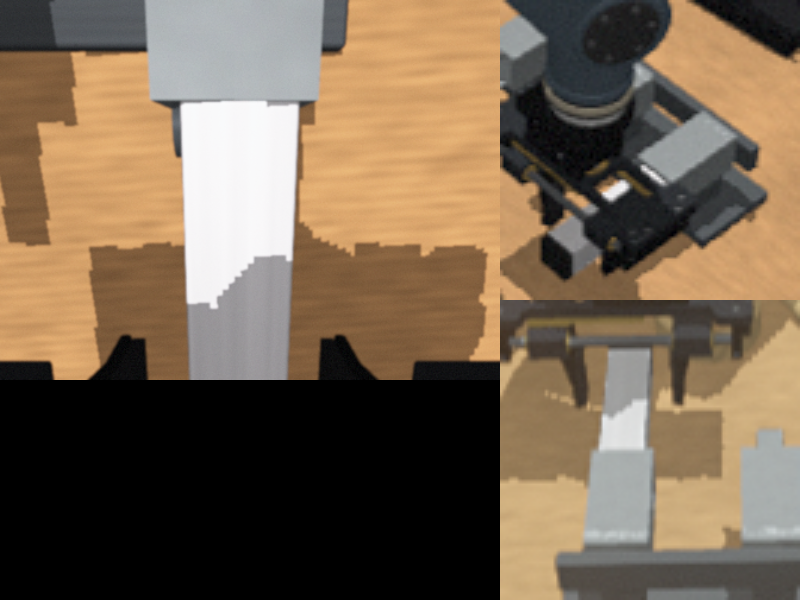

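The side button is visible, popped out just in front of the rim (crop (177,103)–(177,155)), so the bar wasn't caught. I'll regrip further back (bar x≈+21) so the button goes deeper under the rim.

```bash
python3 - <<'E'
from h import *
T=np.load("T5.npy");c=cam("wrist",T);inv=np.linalg.inv(T)
im=cv2.imread("pics/w5.png"); print(im[70:140:3,268].sum(1).tolist()); 
f=lambda uv,z:((inv@np.r_[cast(c,[uv],z)[0],1])[:3]*1e3).round(1)
for z in (.07,.076): print(f((268,87),z),f((268,130),z))
print("mouth top",f((300,84),.0915), "bar y", f((274,150),.086),f((367,150),.086))
s=vision.get_image("side"); 
E
```

```text
[565, 560, 560, 558, 562, 206, 141, 236, 281, 293, 322, 333, 310, 278, 258, 246, 234, 213, 198, 178, 215, 451, 482, 473]
[ 91.6 -17.   13.7] [ 76.9 -17.5  13.8]
[ 91.2 -16.3   7.7] [ 77.1 -16.8   7.8]
mouth top [91.1 -4.9 -7.8] bar y [ 71.  -13.9  -2.2] [71.  16.9 -2.3]
```

Seen closely, the button lies from tool x=77 to 97 mm with the mouth at 91 mm and stands out only ~3–4 mm, so it is caught under the wall by 6 mm. I'll grip the rear and push 28 mm.

Request:
apply_moves --deltas '[{"slide":[0,0,0],"dr":[0,0,0],"grip":-1},{"slide":[0,0,0],"dr":[0,0,0],"grip":-1},{"slide":[0,0,0],"dr":[0,0,0],"grip":-1},{"slide":[0,0,0],"dr":[0,0,0],"grip":-1},{"slide":[0,0,0],"dr":[0,0,0],"grip":-1},{"slide":[0,0,0],"dr":[0,0,0],"grip":-1},{"slide":[0,0,0],"dr":[0,0,0],"grip":-1},{"slide":[0,0,0],"dr":[0,0,0],"grip":-1},{"slide":[0.005,0,0],"dr":[0,0,0],"grip":-1},{"slide":[0.01,0,0],"dr":[0,0,0],"grip":-1},{"slide":[0.015,0,0],"dr":[0,0,0],"grip":-1},{"slide":[0.015,0,0],"dr":[0,0,0],"grip":-1}]' --newtons 30

```text
time: 8.6
ee_pos: [0.5042, -0.1282, 0.0841]
tool_rot: [179.9, -0.1, -3.8]
force: [-0.2, -2.2, 3.0]
finger_gap: 0.0319
grip_force: 29.9
```

Request:
apply_moves --deltas '[{"slide":[0.004,0,0],"dr":[0,0,0],"grip":-1},{"slide":[0.008,0,0],"dr":[0,0,0],"grip":-1},{"slide":[0.01,0,0],"dr":[0,0,0],"grip":-1},{"slide":[0.011,0,0],"dr":[0,0,0],"grip":-1},{"slide":[0.011,0,0],"dr":[0,0,0],"grip":-1},{"slide":[0.011,0,0],"dr":[0,0,0],"grip":-1}]'

```text
time: 9.1
ee_pos: [0.5132, -0.1283, 0.0843]
tool_rot: [180.0, 0.0, -3.8]
force: [-2.4, -1.4, 7.3]
finger_gap: 0.0317
grip_force: 30.0
```

```bash
python3 - <<'E'
from h import *
T=tool(); np.save("T6.npy",T); im=vision.get_image("wrist"); cv2.imwrite("pics/w6.png",im[:,:,::-1])
s=telemetry.observe();print(T.round(4)[:3,3],s['tool_rot'],s['force'],s['finger_gap'])
sd=vision.get_image("side"); sc=vision.get_image("scene")
a=cv2.resize(im[:320,120:540],(500,380)); b=cv2.resize(sd[180:280,320:420],(300,300)); d=cv2.resize(sc[225:325,230:330],(300,300))
o=np.zeros((600,800,3),np.uint8); o[:380,:500]=a; o[:300,500:]=b; o[300:,500:]=d; cv2.imwrite("pics/c6.png",o[:,:,::-1])
E
```

```text
[ 0.5132 -0.1283  0.0843] [ 1.79991242e+02  3.52289598e-02 -3.77944349e+00] [-3.94241922 -1.36247554  7.74888542] 0.03133625288547567
```

View pics/c6.png

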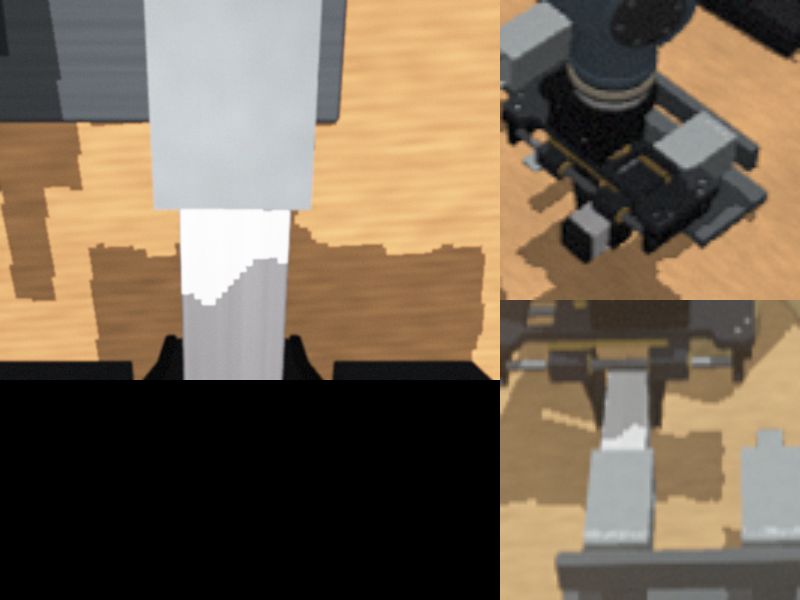

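Request:
apply_moves --deltas '[{"slide":[0.0015,0,0],"dr":[0,0,0],"grip":-1},{"slide":[0.003,0,0],"dr":[0,0,0],"grip":-1},{"slide":[0.003,0,0],"dr":[0,0,0],"grip":-1}]'

```text
time: 9.5
ee_pos: [0.5159, -0.1281, 0.0844]
tool_rot: [-180.0, 0.1, -3.7]
force: [-4.2, 0.0, 9.0]
finger_gap: 0.0315
grip_force: 29.9
```

Request:
apply_moves --deltas '[{"slide":[-0.003,0,0],"dr":[0,0,0],"grip":-1},{"slide":[-0.006,0,0],"dr":[0,0,0],"grip":-1},{"slide":[-0.008,0,0],"dr":[0,0,0],"grip":-1},{"slide":[-0.008,0,0],"dr":[0,0,0],"grip":-1}]'

```text
time: 9.83
ee_pos: [0.5136, -0.1291, 0.0844]
tool_rot: [179.9, -0.7, -3.9]
force: [8.6, 1.8, -1.5]
finger_gap: 0.0319
grip_force: 30.0
```

Request:
apply_moves --deltas '[{"slide":[0.004,0,0],"dr":[0,0,0],"grip":-1},{"slide":[0.006,0,0],"dr":[0,0,0],"grip":-1},{"slide":[0.006,0,0],"dr":[0,0,0],"grip":1},{"slide":[0.006,0,0],"dr":[0,0,0],"grip":1},{"slide":[0.006,0,0],"dr":[0,0,0],"grip":1},{"slide":[0.006,0,0],"dr":[0,0,0],"grip":1},{"slide":[0.006,0,-0.03],"dr":[0,0,0],"grip":1},{"slide":[0.0,0,-0.07],"dr":[0,0,0],"grip":1},{"slide":[-0.03,-0.02,-0.1],"dr":[0,0,0],"grip":1},{"slide":[-0.05,-0.06,-0.11],"dr":[0,0,0],"grip":1},{"slide":[-0.05,-0.1,-0.11],"dr":[0,0,0],"grip":1},{"slide":[-0.05,-0.1,-0.11],"dr":[0,0,0],"grip":1}]'

```text
time: 10.83
ee_pos: [0.4624, -0.0199, 0.1945]
tool_rot: [-179.9, 0.1, -3.6]
force: [0.4, 0.1, -0.2]
finger_gap: 0.0851
grip_force: 0.0
```

```bash
python3 - <<'E'
from h import *
T=tool(); np.save("T7.npy",T); im=vision.get_image("wrist"); sd=vision.get_image("side"); sc=vision.get_image("scene")
cv2.imwrite("pics/w7.png",im[:,:,::-1]);cv2.imwrite("pics/side7.png",sd[:,:,::-1]);cv2.imwrite("pics/scene7.png",sc[:,:,::-1])
print(T.round(4).tolist())
f=lambda im:(lambda h:(h[...,1]<40)&(h[...,2]>150))(cv2.cvtColor(im,cv2.COLOR_RGB2HSV))
print(rect(cam("scene"),f(sc),.032,(468,235)),rect(cam("side"),f(sd),.032,(210,197)))
print("spray",cast(cam("side"),[(250,163)],0),cast(cam("scene"),[(530,303)],0),"jara",cast(cam("side"),[(280,176)],0),"cup",cast(cam("side"),[(297,160)],0))
a=cv2.resize(im[:300,200:],(500,340)); b=cv2.resize(sd[180:280,320:420],(300,300)); d=cv2.resize(sc[225:325,230:330],(300,300)); e=cv2.resize(sc[190:290,420:520],(260,260));g=cv2.resize(sd[150:250,160:260],(240,260))
o=np.zeros((600,800,3),np.uint8); o[:340,:500]=a; o[:300,500:]=b; o[300:,500:]=d; o[340:,:260]=e;o[340:,260:500]=g; cv2.imwrite("pics/c7.png",o[:,:,::-1])
E
```

```text
[[0.998, -0.0631, -0.0019, 0.4624], [-0.0631, -0.998, 0.0027, -0.0199], [-0.002, -0.0026, -1.0, 0.1945], [0.0, 0.0, 0.0, 1.0]]
(array([408.3, 370.1, 141.4,  33.6,   4.6]), [455, 212, 33, 37, 479]) (array([407.5, 370.2, 139.4,  33.1,   3.7]), [188, 180, 42, 28, 342])
spray [[0.61041585 0.41960521 0.        ]] [[0.63049706 0.44046753 0.        ]] jara [[0.63583255 0.3008226  0.        ]] cup [[0.72909309 0.31884977 0.        ]]
```

View pics/c7.png

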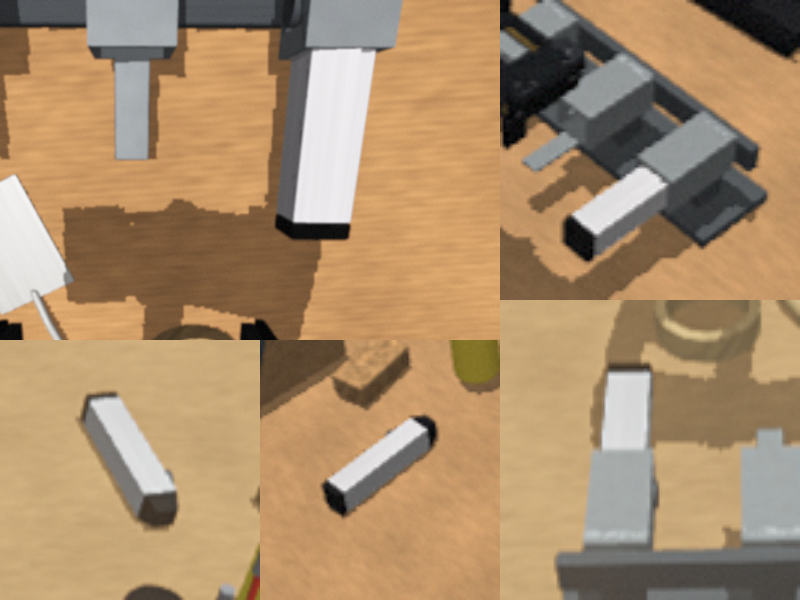

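Bar A is locked: the scene crop shows its button bump out of the window at (655,490). Bar B is unmoved at scene (468,235). Heading to bar B.

Request:
apply_moves --deltas '[{"slide":[-0.005,-0.035,0],"dr":[0,0,-0.013],"grip":1},{"slide":[-0.01,-0.074,0],"dr":[0,0,-0.026],"grip":1},{"slide":[-0.016,-0.113,0],"dr":[0,0,-0.04],"grip":1},{"slide":[-0.021,-0.152,0],"dr":[0,0,-0.053],"grip":1},{"slide":[-0.026,-0.191,0],"dr":[0,0,-0.066],"grip":1},{"slide":[-0.031,-0.23,0.01],"dr":[0,0,-0.08],"grip":1},{"slide":[-0.036,-0.268,0.02],"dr":[0,0,-0.093],"grip":1},{"slide":[-0.042,-0.306,0.03],"dr":[0,0,-0.106],"grip":1},{"slide":[-0.047,-0.344,0.045],"dr":[0,0,-0.12],"grip":1},{"slide":[-0.0525,-0.375,0.0595],"dr":[0,0,-0.133],"grip":1},{"slide":[-0.0525,-0.389,0.0595],"dr":[0,0,-0.133],"grip":1},{"slide":[-0.0525,-0.389,0.0595],"dr":[0,0,-0.133],"grip":1}]'

```text
time: 11.98
ee_pos: [0.4396, 0.3685, 0.1327]
tool_rot: [-180.0, 0.0, 3.9]
force: [-0.1, 0.3, 0.4]
finger_gap: 0.0872
grip_force: 0.0
```

Request:
apply_moves --deltas '[{"slide":[0,0,0],"dr":[0,0,0],"grip":1},{"slide":[0,0,0],"dr":[0,0,0],"grip":1},{"slide":[0,0,0],"dr":[0,0,0],"grip":1}]'

```text
time: 12.23
ee_pos: [0.4394, 0.3649, 0.1347]
tool_rot: [180.0, -0.0, 3.7]
force: [0.6, -0.2, -0.2]
finger_gap: 0.0873
grip_force: 0.0
```

```bash
cat > barm.py <<'E'
from h import *
T=tool(); np.save("T8.npy",T); im=vision.get_image("wrist"); cv2.imwrite("pics/w8.png",im[:,:,::-1]); c=cam("wrist",T); inv=np.linalg.inv(T)
print(T.round(4).tolist()); h=cv2.cvtColor(im,cv2.COLOR_RGB2HSV); m=((h[...,1]<60)&(h[...,2]>110)).astype(np.uint8); m[300:]=0
ct=max(cv2.findContours(m,0,1)[0],key=cv2.contourArea)[:,0]; print("px box",cv2.boundingRect(ct))
for v in range(150,296,12):
    xs=ct[np.abs(ct[:,1]-v)<2,0]
    xs=np.where(m[v,200:440])[0]+200
    if len(xs)>20: p=(np.c_[cast(c,[(xs[0],v),(xs[-1]+1,v)],.032),[1,1]]@inv.T)[:,:3]*1e3; print(v,p.round(1)[:,:2].tolist())
u=(xs[0]+xs[-1])//2; v0=np.where(m[100:,u])[0][0]+100; print("x65",(inv@np.r_[cast(c,[(u,v0)],.032)[0],1])[:2].round(4))
E
python3 barm.py
```

```text
[[0.9979, 0.0643, 0.0003, 0.4394], [0.0643, -0.9979, -0.0003, 0.3649], [0.0003, 0.0003, -1.0, 0.1347], [0.0, 0.0, 0.0, 1.0]]
px box (277, 189, 54, 111)
198 [[33.9, -23.0], [33.9, 9.3]]
210 [[26.4, -23.2], [26.4, 9.4]]
222 [[18.8, -22.8], [18.7, 8.9]]
234 [[11.0, -23.0], [11.0, 9.0]]
246 [[3.1, -23.3], [3.0, 9.0]]
258 [[-5.0, -22.8], [-5.0, 9.1]]
270 [[-13.2, -23.1], [-13.2, 9.2]]
282 [[-21.6, -23.3], [-21.6, 9.3]]
294 [[-30.2, -22.8], [-30.2, 8.7]]
x65 [ 0.0394 -0.0071]
```

Request:
apply_moves --deltas '[{"slide":[-0.003,-0.0069,0.02],"dr":[0,0,0],"grip":1},{"slide":[-0.003,-0.0069,0.05],"dr":[0,0,0],"grip":1},{"slide":[-0.003,-0.0069,0.085],"dr":[0,0,0],"grip":1},{"slide":[-0.003,-0.0069,0.106],"dr":[0,0,0],"grip":1},{"slide":[-0.003,-0.0069,0.106],"dr":[0,0,0],"grip":1},{"slide":[-0.003,-0.0069,0.106],"dr":[0,0,0],"grip":-1},{"slide":[-0.003,-0.0069,0.106],"dr":[0,0,0],"grip":-1},{"slide":[-0.003,-0.0069,0.106],"dr":[0,0,0],"grip":-1},{"slide":[-0.003,-0.0069,0.106],"dr":[0,0,0],"grip":-1},{"slide":[-0.003,-0.0069,0.106],"dr":[0,0,0],"grip":-1},{"slide":[-0.003,-0.0069,0.106],"dr":[0,0,0],"grip":-1},{"slide":[-0.003,-0.0069,0.106],"dr":[0,0,0],"grip":-1}]' --newtons 40

```text
time: 13.28
ee_pos: [0.4351, 0.3735, 0.0285]
tool_rot: [-180.0, -0.0, 3.8]
force: [-0.4, 0.5, 0.5]
finger_gap: 0.0484
grip_force: 0.0
```

Request:
apply_moves --deltas '[{"slide":[0,0,0],"dr":[0,0,0],"grip":-1},{"slide":[0,0,0],"dr":[0,0,0],"grip":-1},{"slide":[0,0,0],"dr":[0,0,0],"grip":-1},{"slide":[0,0,0],"dr":[0,0,0],"grip":-1},{"slide":[0,0,0],"dr":[0,0,0],"grip":-1},{"slide":[0,0,0],"dr":[0,0,0],"grip":-1}]'

```text
time: 13.78
ee_pos: [0.4352, 0.3732, 0.0284]
tool_rot: [180.0, -0.0, 3.8]
force: [0.6, -2.6, 3.6]
finger_gap: 0.0318
grip_force: 40.0
```

Request:
apply_moves --deltas '[{"slide":[0,0,-0.025],"dr":[0,0,0],"grip":-1},{"slide":[0,0,-0.06],"dr":[0,0,0],"grip":-1},{"slide":[0.003,0.025,-0.082],"dr":[0,0,0.01],"grip":-1},{"slide":[0.01,0.06,-0.082],"dr":[0,0,0.03],"grip":-1},{"slide":[0.018,0.098,-0.082],"dr":[0,0,0.05],"grip":-1},{"slide":[0.025,0.136,-0.082],"dr":[0,0,0.07],"grip":-1},{"slide":[0.032,0.174,-0.082],"dr":[0,0,0.09],"grip":-1},{"slide":[0.038,0.212,-0.082],"dr":[0,0,0.11],"grip":-1},{"slide":[0.045,0.25,-0.082],"dr":[0,0,0.1326],"grip":-1},{"slide":[0.05,0.28,-0.082],"dr":[0,0,0.1326],"grip":-1},{"slide":[0.0525,0.2945,-0.082],"dr":[0,0,0.1326],"grip":-1},{"slide":[0.0525,0.2945,-0.082],"dr":[0,0,0.1326],"grip":-1}]'

```text
time: 14.78
ee_pos: [0.5086, 0.0801, 0.1099]
tool_rot: [-180.0, -0.1, -4.1]
force: [-0.0, 0.8, -1.9]
finger_gap: 0.0316
grip_force: 40.0
```

Request:
apply_moves --deltas '[{"slide":[0,0,0],"dr":[0,0,0],"grip":-1},{"slide":[0,0,0],"dr":[0,0,0],"grip":-1},{"slide":[0,0,0],"dr":[0,0,0],"grip":-1},{"slide":[0,0,0],"dr":[0,0,0],"grip":-1},{"slide":[0,0,0],"dr":[0,0,0],"grip":-1}]'

```text
time: 15.2
ee_pos: [0.5067, 0.0842, 0.1102]
tool_rot: [-180.0, 0.0, -3.7]
force: [0.1, 1.3, -1.3]
finger_gap: 0.0318
grip_force: 40.0
```

```bash
python3 - <<'E'
from h import *
T=tool(); np.save("T9.npy",T); im=vision.get_image("wrist"); cv2.imwrite("pics/w9.png",im[:,:,::-1]); print(T.round(4).tolist())
E
python3 align.py 9 0.0124
```

```text
[[0.998, -0.0639, -0.0002, 0.5067], [-0.0639, -0.998, 0.0002, 0.0842], [-0.0003, -0.0001, -1.0, 0.1102], [0.0, 0.0, 0.0, 1.0]]
socket slope deg 6.08 centre [[119.2, 4.1, 63.7], [85.0, 1.5, 43.1]] med y 4.07
tongue slope deg -1.19 centre [[75.4, 1.4, 19.8], [61.5, 1.7, 19.8]] med y 1.45
bar slope deg -9.17 centre [[34.6, 0.9, 33.7], [25.0, 2.7, 39.4]] med y 1.25
mouth row 111 [ 0.0836 -0.0115]
```

Request:
apply_moves --deltas '[{"slide":[0,0.0015,0.014],"dr":[0,0,0],"grip":-1},{"slide":[0,0.0015,0.0276],"dr":[0,0,0],"grip":-1},{"slide":[0,0.0015,0.0276],"dr":[0,0,0],"grip":-1},{"slide":[0.008,0.0015,0.0276],"dr":[0,0,0],"grip":-1},{"slide":[0.016,0.0015,0.0276],"dr":[0,0,0],"grip":-1},{"slide":[0.022,0.0015,0.0276],"dr":[0,0,0],"grip":-1},{"slide":[0.028,0.0015,0.0276],"dr":[0,0,0],"grip":-1},{"slide":[0.034,0.0015,0.0276],"dr":[0,0,0],"grip":-1},{"slide":[0.038,0.0015,0.0276],"dr":[0,0,0],"grip":-1},{"slide":[0.038,0.0015,0.0276],"dr":[0,0,0],"grip":-1},{"slide":[0.038,0.0015,0.0276],"dr":[0,0,0],"grip":-1}]'

```text
time: 16.17
ee_pos: [0.545, 0.079, 0.0827]
tool_rot: [180.0, 0.0, -3.8]
force: [-0.1, -0.4, -1.2]
finger_gap: 0.032
grip_force: 40.0
```

```bash
python3 - <<'E'
from h import *
T=tool(); np.save("T10.npy",T); im=vision.get_image("wrist"); cv2.imwrite("pics/w10.png",im[:,:,::-1])
s=telemetry.observe();print(T.round(4)[:3,3],s['tool_rot'],s['force'])
h=cv2.cvtColor(im,cv2.COLOR_RGB2HSV); m=(h[...,1]<60)&(h[...,2]>110);c=cam("wrist",T);inv=np.linalg.inv(T)
for v in list(range(150,200,8))+[225,229]+list(range(250,290,6)):
    xs=np.where(m[v,220:430])[0]+220
    if len(xs)<9: continue
    for z in (.0915,T[2,3]-.0124+.016):
        p=(np.c_[cast(c,[(xs[0],v),(xs[-1]+1,v)],z),[1,1]]@inv.T)[:,:3]; print(v,(p[0]*1e3).round(1)[:2],(p[1,1]*1e3).round(1),"c",((p[0]+p[1])[1]*500).round(1),end=" | ")
    print()
E
```

```text
[0.545  0.079  0.0827] [ 1.79999669e+02  5.32482642e-02 -3.77225984e+00] [-0.04307203  0.27114995 -1.56947476]
150 [ 71.6 -22.7] 20.5 c -1.1 | 150 [ 71.1 -23.6] 21.3 c -1.2 | 
158 [ 69.1 -22.8] 20.3 c -1.3 | 158 [ 68.6 -23.8] 21.1 c -1.3 | 
166 [ 66.6 -22.6] 20.4 c -1.1 | 166 [ 65.9 -23.6] 21.2 c -1.2 | 
174 [ 64.  -22.8] 20.2 c -1.3 | 174 [ 63.3 -23.7] 21.0 c -1.3 | 
182 [ 61.4 -22.6] 20.3 c -1.1 | 182 [ 60.6 -23.5] 21.1 c -1.2 | 
190 [ 58.8 -22.7] 20.4 c -1.1 | 190 [ 57.9 -23.6] 21.3 c -1.2 | 
198 [ 56.2 -22.5] 20.2 c -1.1 | 198 [ 55.2 -23.4] 21.1 c -1.2 | 
225 [ 47.1 -23. ] 20.3 c -1.3 | 225 [ 45.7 -23.9] 21.1 c -1.4 | 
229 [ 45.7 -22.7] 20.4 c -1.2 | 229 [ 44.2 -23.6] 21.2 c -1.2 | 
250 [ 38.3 -15.6] 15.3 c -0.2 | 250 [ 36.5 -16.3] 15.9 c -0.2 | 
256 [ 36.1 -15.4] 15.4 c 0.0 | 256 [ 34.3 -16. ] 16.0 c 0.0 | 
262 [ 33.9 -15.4] 15.4 c 0.0 | 262 [ 32.  -16.1] 16.1 c 0.0 | 
268 [ 31.7 -15.5] 15.2 c -0.2 | 268 [ 29.7 -16.1] 15.8 c -0.2 | 
274 [ 29.5 -15.2] 15.2 c 0.0 | 274 [ 27.4 -15.8] 15.9 c 0.0 | 
280 [ 27.3 -15.3] 15.3 c 0.0 | 280 [ 25.  -15.9] 15.9 c 0.0 | 
286 [ 25. -15.] 15.0 c 0.0 | 286 [ 22.7 -15.6] 15.6 c 0.0 |
```

Request:
apply_moves --deltas '[{"slide":[0,-0.0012,0],"dr":[0,0,0],"grip":-1},{"slide":[0.006,-0.0012,0],"dr":[0,0,0],"grip":-1},{"slide":[0.012,-0.0012,0],"dr":[0,0,0],"grip":-1},{"slide":[0.018,-0.0012,0],"dr":[0,0,0],"grip":-1},{"slide":[0.024,-0.0012,0],"dr":[0,0,0],"grip":-1},{"slide":[0.029,-0.0012,0],"dr":[0,0,0],"grip":-1},{"slide":[0.032,-0.0012,0],"dr":[0,0,0],"grip":-1},{"slide":[0.032,-0.0012,0],"dr":[0,0,0],"grip":-1},{"slide":[0.032,-0.0012,0],"dr":[0,0,0],"grip":-1}]'

```text
time: 16.97
ee_pos: [0.5769, 0.0782, 0.0825]
tool_rot: [180.0, 0.0, -3.8]
force: [-0.2, -0.1, -1.6]
finger_gap: 0.0319
grip_force: 40.0
```

Request:
apply_moves --deltas '[{"slide":[0,0,0],"dr":[0,0,0],"grip":0.5},{"slide":[0,0,0],"dr":[0,0,0],"grip":0.5},{"slide":[0,0,0],"dr":[0,0,0],"grip":0.5},{"slide":[0,0,0],"dr":[0,0,0],"grip":0.5},{"slide":[0,0,0],"dr":[0,0,0],"grip":0.5},{"slide":[-0.02,0,0],"dr":[0,0,0],"grip":0.5},{"slide":[-0.045,0,0],"dr":[0,0,0],"grip":0.5},{"slide":[-0.065,0,0],"dr":[0,0,0],"grip":0.5},{"slide":[-0.074,0,0],"dr":[0,0,0],"grip":0.5},{"slide":[-0.074,0,0],"dr":[0,0,0],"grip":0.5},{"slide":[-0.074,0,0],"dr":[0,0,0],"grip":0.5}]'

```text
time: 17.88
ee_pos: [0.5043, 0.083, 0.083]
tool_rot: [-180.0, -0.1, -3.8]
force: [0.7, -0.4, 0.2]
finger_gap: 0.0657
grip_force: 0.0
```

```bash
python3 - <<'E'
from h import *
T=tool(); np.save("T11.npy",T); im=vision.get_image("wrist"); cv2.imwrite("pics/w11.png",im[:,:,::-1])
s=telemetry.observe();print(T.round(4)[:3,3],s['tool_rot'],s['force'],s['finger_gap'])
c=cam("wrist",T);inv=np.linalg.inv(T); g=im.astype(int).sum(2)
for u in (262,265,268,271): 
    print(u,g[70:150:4,u].tolist())
for v in (80,100,120,130,140,150): print(v,((inv@np.r_[cast(c,[(268,v)],.072)[0],1])[:2]*1e3).round(1))
E
```

```text
[0.5043 0.083  0.083 ] [-179.99815937   -0.19937224   -3.77507004] [0.21986577 0.48684158 0.29348046] 0.06495709789527854
262 [541, 553, 548, 545, 542, 554, 554, 552, 202, 441, 501, 483, 492, 515, 466, 473, 473, 453, 486, 489]
265 [551, 545, 545, 556, 551, 554, 540, 549, 226, 315, 326, 289, 281, 307, 313, 372, 418, 458, 478, 486]
268 [545, 547, 548, 545, 546, 548, 540, 559, 263, 312, 312, 274, 239, 236, 203, 190, 147, 408, 494, 484]
271 [547, 541, 549, 549, 555, 551, 558, 562, 509, 543, 549, 512, 499, 459, 437, 394, 326, 430, 483, 473]
80 [ 93.7 -16.6]
100 [ 87.2 -16.9]
120 [ 80.4 -17.1]
130 [ 77.  -17.2]
140 [ 73.5 -17.4]
150 [ 69.9 -17.5]
```

Button spans tool x≈75–95 mm with the mouth at 86 mm, so it is caught by 9 mm. Gripping the rear and pushing 25 mm.

Request:
apply_moves --deltas '[{"slide":[0,0,0],"dr":[0,0,0],"grip":-1},{"slide":[0,0,0],"dr":[0,0,0],"grip":-1},{"slide":[0,0,0],"dr":[0,0,0],"grip":-1},{"slide":[0,0,0],"dr":[0,0,0],"grip":-1},{"slide":[0,0,0],"dr":[0,0,0],"grip":-1},{"slide":[0,0,0],"dr":[0,0,0],"grip":-1},{"slide":[0,0,0],"dr":[0,0,0],"grip":-1},{"slide":[0,0,0],"dr":[0,0,0],"grip":-1},{"slide":[0.005,0,0],"dr":[0,0,0],"grip":-1},{"slide":[0.01,0,0],"dr":[0,0,0],"grip":-1},{"slide":[0.015,0,0],"dr":[0,0,0],"grip":-1},{"slide":[0.019,0,0],"dr":[0,0,0],"grip":-1}]' --newtons 30

```text
time: 18.93
ee_pos: [0.5211, 0.0816, 0.0831]
tool_rot: [180.0, 0.2, -3.8]
force: [-4.8, -2.0, 7.7]
finger_gap: 0.0317
grip_force: 30.0
```

Request:
apply_moves --deltas '[{"slide":[0.003,0,0],"dr":[0,0,0],"grip":-1},{"slide":[0.006,0,0],"dr":[0,0,0],"grip":-1},{"slide":[0.006,0,0],"dr":[0,0,0],"grip":-1},{"slide":[0.006,0,0],"dr":[0,0,0],"grip":-1},{"slide":[0.006,0,0],"dr":[0,0,0],"grip":-1}]'

```text
time: 19.35
ee_pos: [0.5278, 0.0814, 0.0833]
tool_rot: [180.0, 0.1, -3.7]
force: [-2.7, -1.1, 6.7]
finger_gap: 0.0318
grip_force: 29.9
```

Request:
apply_moves --deltas '[{"slide":[-0.003,0,0],"dr":[0,0,0],"grip":-1},{"slide":[-0.006,0,0],"dr":[0,0,0],"grip":-1},{"slide":[-0.006,0,0],"dr":[0,0,0],"grip":-1},{"slide":[-0.006,0,0],"dr":[0,0,0],"grip":-1}]'

```text
time: 19.68
ee_pos: [0.5263, 0.0815, 0.0834]
tool_rot: [-180.0, -0.5, -3.8]
force: [5.0, -0.6, 0.4]
finger_gap: 0.032
grip_force: 30.0
```

Request:
apply_moves --deltas '[{"slide":[0.005,0,0],"dr":[0,0,0],"grip":-1},{"slide":[0.005,0,0],"dr":[0,0,0],"grip":-1},{"slide":[0.005,0,0],"dr":[0,0,0],"grip":1},{"slide":[0.005,0,0],"dr":[0,0,0],"grip":1},{"slide":[0.005,0,0],"dr":[0,0,0],"grip":1},{"slide":[0.005,0,0],"dr":[0,0,0],"grip":1},{"slide":[0.005,0,-0.03],"dr":[0,0,0],"grip":1},{"slide":[0.0,0,-0.07],"dr":[0,0,0],"grip":1},{"slide":[-0.02,0.02,-0.11],"dr":[0,0,0],"grip":1},{"slide":[-0.04,0.05,-0.14],"dr":[0,0,0],"grip":1},{"slide":[-0.05,0.09,-0.15],"dr":[0,0,0],"grip":1},{"slide":[-0.05,0.09,-0.15],"dr":[0,0,0],"grip":1}]'

```text
time: 20.68
ee_pos: [0.4655, -0.0075, 0.2351]
tool_rot: [179.9, -0.2, -3.8]
force: [0.9, -0.5, -0.4]
finger_gap: 0.0851
grip_force: 0.0
```

```bash
python3 - <<'E'
from h import *
T=tool(); np.save("T12.npy",T); print(T.round(4).tolist())
sd=vision.get_image("side"); sc=vision.get_image("scene")
cv2.imwrite("pics/side12.png",sd[:,:,::-1]);cv2.imwrite("pics/scene12.png",sc[:,:,::-1])
a=cv2.resize(sc[215:345,230:410],(540,390)); b=cv2.resize(sd[180:280,300:420],(260,217)); d=cv2.resize(sc[235:315,125:195],(260,297)); e=cv2.resize(sd[270:360,390:480],(210,210))
o=np.zeros((600,800,3),np.uint8); o[:390,:540]=a; o[:217,540:]=b; o[217:514,540:]=d; o[390:,:210]=e; cv2.imwrite("pics/c12.png",o[:,:,::-1])
E
```

```text
[[0.9978, -0.0669, 0.0033, 0.4655], [-0.0669, -0.9978, -0.0027, -0.0075], [0.0034, 0.0024, -1.0, 0.2351], [0.0, 0.0, 0.0, 1.0]]
```

View pics/c12.png

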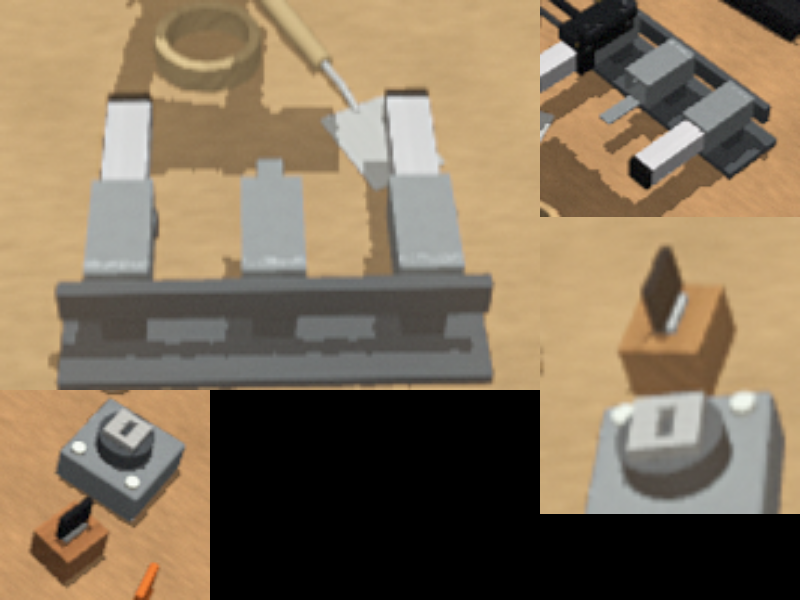

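Both bars protrude alike from the outer sockets (caps at crop (130,97) and (407,94)). I'll check the visible lengths numerically (home means 86 mm of white top) and measure the key and slot.

```bash
python3 - <<'E'
from h import *
sc=cv2.imread("pics/scene12.png"); sd=cv2.imread("pics/side12.png")
h=cv2.cvtColor(sc,cv2.COLOR_BGR2HSV); c=cam("scene")
# locked bars: column scans through the middle of each
for u in (272,273,274,364,366,367): print(u,[(v,int(h[v,u,2]),int(h[v,u,1])) for v in range(240,280,1)][4:12:1], )
m=(h[...,1]<35)&(h[...,2]>195)
for s in ((272,262),(368,260)): print(rect(c,m,.0845,s))
A=np.array([.5759,-.1322]);B=np.array([.590,.0774]); d=np.array([np.cos(np.radians(-3.8)),np.sin(np.radians(-3.8))])
for M in (A,B):
    pts=[np.r_[M-86e-3*d,.0845],np.r_[M-96e-3*d,.0845],np.r_[M,.0915]]; print(proj(c,pts).round(1).tolist())
# slot and key
def dark(im,box,t):
    x,y,w,hh=box; g=cv2.cvtColor(im,cv2.COLOR_BGR2GRAY)[y:y+hh,x:x+w]; return g
np.set_printoptions(linewidth=250)
print(dark(sc,(148,283,26,16),0))
E
```

```text
272 [(244, 147, 113), (245, 133, 107), (246, 92, 100), (247, 65, 90), (248, 109, 19), (249, 189, 1), (250, 220, 0), (251, 217, 1)]
273 [(244, 147, 108), (245, 135, 108), (246, 92, 103), (247, 64, 88), (248, 107, 19), (249, 189, 1), (250, 220, 1), (251, 217, 1)]
274 [(244, 148, 107), (245, 131, 111), (246, 93, 104), (247, 66, 93), (248, 107, 17), (249, 189, 1), (250, 219, 0), (251, 217, 1)]
364 [(244, 176, 106), (245, 82, 93), (246, 83, 37), (247, 183, 3), (248, 224, 2), (249, 220, 1), (250, 219, 1), (251, 218, 1)]
366 [(244, 144, 108), (245, 77, 79), (246, 85, 39), (247, 179, 0), (248, 221, 1), (249, 217, 1), (250, 215, 1), (251, 215, 1)]
367 [(244, 145, 106), (245, 74, 83), (246, 83, 43), (247, 179, 0), (248, 220, 0), (249, 217, 1), (250, 215, 0), (251, 214, 0)]
(array([ 531.8, -128.4,   75.3,   30.9,   -3.9]), [264, 250, 16, 25, 354])
(array([545. ,  83.1,  75.8,  34.5,  -3.8]), [359, 248, 19, 25, 358])
[[272.1, 248.7], [272.3, 245.6], [269.8, 274.1]]
[[364.8, 247.0], [364.4, 244.0], [368.9, 272.3]]
[[174 173 161 159 160 163 165 171 172 171 178 179 187 188 189 196 197 205 207 207 1
[... 929 characters left out ...]
 142 200 203 201 201 203 205 184 126 112 115 116 117 114]
 [122 202 205 202 202 201 203 198 148 126 125 140 166 201 204 203 202 205 207 166 122 114 117 115 117 111]
 [131 202 204 201 202 202 203 203 180 178 181 188 194 205 206 205 205 207 207 156 118 113 115 117 117 100]
 [144 204 207 205 204 204 206 206 205 207 207 207 207 200 199 192 192 191 187 142 118 114 116 119 109  82]
 [163 204 207 200 198 192 192 192 186 184 180 178 179 167 165 154 151 152 140 122 116 115 118 114  93  76]
 [164 181 178 167 165 152 152 149 138 134 123 119 124 126 122 122 123 124 126 123 116 118 112  98  75  73]
 [130 127 127 124 123 123 123 122 121 120 118 118 121 125 124 125 124 126 126 126 115 113  97  83  73  76]]
```

```bash
python3 - <<'E'
from h import *
print("bow",cast(cam("scene"),[(157.3,254.7)],.066),cast(cam("side"),[(422,323.6)],.066))
sd=cv2.imread("pics/side12.png"); g=cv2.cvtColor(sd,cv2.COLOR_BGR2GRAY)
print("slot scene",cast(cam("scene"),[(158.7,289.5)],.079)); 
x,y=430,278; p=g[y:y+20,x:x+28]; m=p<140; np.set_printoptions(linewidth=250); print(p)
T=np.load("T12.npy"); 
E
```

```text
bow [[ 0.46617897 -0.38999098  0.066     ]] [[ 0.46624112 -0.39057948  0.066     ]]
slot scene [[ 0.58690217 -0.36458864  0.079     ]]
[[158 147 136 145 152 151 155 156 158 152 152 164 185 184 160 140 151 155 157 159 162 164 166 161 160 159 157 158]
 [154 139 141 154 155 157 154 155 139 123 144 181 202 202 190 171 143 144 156 156 156 162 161 165 167 161 161 158]
 [152 155 153 153 153 158 141 111  93 116 174 197 199 203 200 201 174 134 113 133 153 160 161 163 162 164 161 160]
 [163 155 154 157 140 115  97  85  92 165 198 200 199 197 199 203 201 191 156 107 114 148 161 162 161 162 160 163]
 [156 156 155 148 116  83  79  93 159 196 198 199 198 199 199 196 192 205 199 173 128 109 130 152 159 158 154 161]
 [152 154 148 116  89  84  97 164 198 199 194 196 200 208 181 135 131 174 201 204 195 168 136 125 151 159 159 157]
 [153 156 131  96  81  98 159 197 200 198 200 194 180 159 128  91  90 100 125 180 203 201 190 154 140 145 155 154]
 [155 158 124  85  82 156 198 202 195 195 198 201 191 143  89  73  81 105 168 195 198 199 204 197 185 165 146 144]
 [154 140 107  83 139 191 205 195 202 198 198
[... 635 characters left out ...]
 132 157]
 [127  69  29  57  83  91  90  92  81  81  90  92 121 164 198 202 200 204 208 155  85  78  86  85  87  89 140 153]
 [120  63  32  39  63  88  91  91  88  83  87  86  96 102 143 192 208 207 170 103  75  89  87  88  84 118 149 155]
 [137  84  29  31  39  62  86  90  88  86  83  71  78  84  96 112 165 163 108  77  88  90  89  89  72 105 149 158]
 [154 105  28  38  39  41  52  80  90  91  85  85  84  85  90  86 107  99  69  75  89  91  86  78  54 125 154 155]
 [158 112  36  38  43  34  40  45  66  83  93  90  91  90  89  84  86  66  69  89  89  91  79  52  47 131 157 154]
 [156 156 101  35  40  42  38  38  42  51  60  75  88  91  90  91  75  73  90  86  72  60  48  35  60 136 158 156]]
```

Request:
apply_moves --deltas '[{"slide":[0.002,0.03,0],"dr":[0,0,0],"grip":1},{"slide":[0.004,0.068,0],"dr":[0,0,0],"grip":1},{"slide":[0.006,0.106,0],"dr":[0,0,0],"grip":1},{"slide":[0.008,0.144,0],"dr":[0,0,0],"grip":1},{"slide":[0.01,0.182,0.005],"dr":[0,0,0],"grip":1},{"slide":[0.012,0.22,0.01],"dr":[0,0,0],"grip":1},{"slide":[0.014,0.258,0.015],"dr":[0,0,0],"grip":1},{"slide":[0.016,0.296,0.015],"dr":[0,0,0],"grip":1},{"slide":[0.018,0.332,0.015],"dr":[0,0,0],"grip":1},{"slide":[0.019,0.355,0.015],"dr":[0,0,0],"grip":1},{"slide":[0.019,0.37,0.015],"dr":[0,0,0],"grip":1},{"slide":[0.019,0.37,0.015],"dr":[0,0,0],"grip":1}]'

```text
time: 21.78
ee_pos: [0.4614, -0.3775, 0.2161]
tool_rot: [-180.0, 0.0, -3.9]
force: [0.7, 0.6, -0.2]
finger_gap: 0.0872
grip_force: 0.0
```

Request:
apply_moves --deltas '[{"slide":[0,0,0],"dr":[0,0,0],"grip":1},{"slide":[0,0,0],"dr":[0,0,0],"grip":1},{"slide":[0,0,0],"dr":[0,0,0],"grip":1},{"slide":[0,0,0],"dr":[0,0,0],"grip":1}]'

```text
time: 22.12
ee_pos: [0.4612, -0.3733, 0.2177]
tool_rot: [-180.0, 0.0, -3.7]
force: [0.7, -0.9, 0.1]
finger_gap: 0.0872
grip_force: 0.0
```

```bash
python3 - <<'E'
from h import *
T=tool(); np.save("T13.npy",T); im=vision.get_image("wrist"); cv2.imwrite("pics/w13.png",im[:,:,::-1]); print(T.round(4).tolist())
E
```

```text
[[0.998, -0.0639, -0.0004, 0.4612], [-0.0639, -0.998, 0.0009, -0.3733], [-0.0005, -0.0009, -1.0, 0.2177], [0.0, 0.0, 0.0, 1.0]]
```

View pics/w13.png

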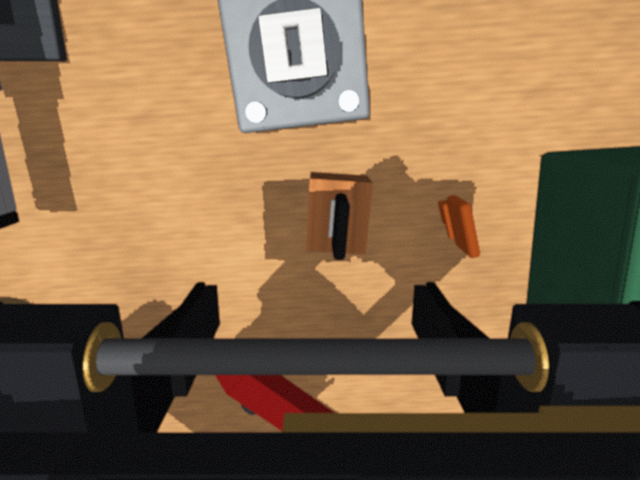

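Wrist view: key slot at (294,46) in the white cylinder top, black-bow key in its wooden block at (340,226), orange decoy key at (460,226); the black one fits the description.

```bash
cat > key.py <<'E'
from h import *
import sys
tag=sys.argv[1]; T=np.load(f"T{tag}.npy"); c=cam("wrist",T); inv=np.linalg.inv(T); im=cv2.imread(f"pics/w{tag}.png"); g=cv2.cvtColor(im,cv2.COLOR_BGR2GRAY)
t=lambda uv,z:(np.c_[cast(c,uv,z),np.ones(len(np.atleast_2d(uv)))]@inv.T)[:,:2]*1e3
def slot(x0,y0,x1,y1,th=150):
    s=g[y0:y1,x0:x1]; n,l,st,ce=cv2.connectedComponentsWithStats((s<th).astype(np.uint8))
    for i in range(1,n):
        if 60<st[i,4]<900 and st[i,0]>0 and st[i,1]>0 and st[i,0]+st[i,2]<x1-x0 and st[i,1]+st[i,3]<y1-y0:
            ct=max(cv2.findContours((l==i).astype(np.uint8),0,1)[0],key=len)[:,0]+[x0,y0]
            P=t(ct,.079); print("slot px",(ce[i]+[x0,y0]).round(1),"tool rect",cv2.minAreaRect(P.astype(np.float32)), "centroid",t([ce[i]+[x0,y0]],.079).round(1))
slot(*map(int,sys.argv[2:6]))
E
python3 key.py 13 262 8 328 82; python3 - <<'E'
import sys; sys.argv=['',"13","262","8","328","82"]
exec(open('key.py').read())
for v in range(188,266,4):
    xs=np.where(g[v,325:360]<45)[0]+325
    if len(xs): print(v,xs[0],xs[-1],t([((xs[0]+xs[-1]+1)/2,v)],.084).round(1),(t([(xs[-1]+1,v)],.084)-t([(xs[0],v)],.084)).round(1)[0,1])
# cylinder white square
m=(g[5:90,250:340]>195).astype(np.uint8); n,l,st,ce=cv2.connectedComponentsWithStats(m); k=1+np.argmax(st[1:,4]); ct=max(cv2.findContours((l==k).astype(np.uint8),0,1)[0],key=len)[:,0]+[250,5]; print(cv2.minAreaRect(t(ct,.079).astype(np.float32)))
E
```

```text
slot px [292.8  45.3] tool rect ((124.089599609375, -14.54180908203125), (8.34528636932373, 22.070697784423828), 83.65496063232422) centroid [[124.3 -14.6]]
slot px [292.8  45.3] tool rect ((124.089599609375, -14.54180908203125), (8.34528636932373, 22.070697784423828), 83.65496063232422) centroid [[124.3 -14.6]]
196 336 345 [[29.  17.3]] 6.9
200 336 347 [[26.2 18. ]] 8.3
204 336 348 [[23.4 18.4]] 9.0
208 335 348 [[20.6 18.1]] 9.7
212 335 348 [[17.7 18.2]] 9.7
216 335 348 [[14.9 18.2]] 9.8
220 334 347 [[12.  17.6]] 9.8
224 334 347 [[ 9.1 17.6]] 9.8
228 334 347 [[ 6.2 17.7]] 9.9
232 333 346 [[ 3.2 17. ]] 9.9
236 333 346 [[ 0.3 17.1]] 9.9
240 332 346 [[-2.7 16.8]] 10.7
244 332 345 [[-5.7 16.5]] 10.0
248 333 345 [[-8.7 16.9]] 9.3
252 333 344 [[-11.7  16.6]] 8.6
256 334 344 [[-14.8  17. ]] 7.9
((124.18966674804688, -14.651138305664062), (38.27060317993164, 38.214569091796875), 83.44840240478516)
```

Request:
apply_moves --deltas '[{"slide":[0.006,0.0175,0.02],"dr":[0,0,0.061],"grip":1},{"slide":[0.006,0.0175,0.05],"dr":[0,0,0.061],"grip":0.5},{"slide":[0.006,0.0175,0.08],"dr":[0,0,0.061],"grip":0},{"slide":[0.006,0.0175,0.08],"dr":[0,0,0.061],"grip":0},{"slide":[0.006,0.0175,0.08],"dr":[0,0,0.061],"grip":0},{"slide":[0.006,0.0175,0.08],"dr":[0,0,0.061],"grip":0},{"slide":[0.006,0.0175,0.08],"dr":[0,0,0.061],"grip":0},{"slide":[0.006,0.0175,0.08],"dr":[0,0,0.061],"grip":0}]'

```text
time: 22.83
ee_pos: [0.4667, -0.3939, 0.1398]
tool_rot: [179.8, -0.2, -7.2]
force: [-0.2, 0.9, 0.4]
finger_gap: 0.0491
grip_force: 0.0
```

```bash
python3 - <<'E'
from h import *
T=tool(); np.save("T14.npy",T); im=vision.get_image("wrist"); cv2.imwrite("pics/w14.png",im[:,:,::-1]); print(T.round(4).tolist())
c=cam("wrist",T); inv=np.linalg.inv(T); g=cv2.cvtColor(im,cv2.COLOR_RGB2GRAY)
t=lambda uv,z:(np.c_[cast(c,uv,z),np.ones(len(np.atleast_2d(uv)))]@inv.T)[:,:2]*1e3
for v in range(200,338,6):
    xs=np.where(g[v,270:360]<45)[0]+270
    if len(xs): print(v,xs[0],xs[-1],t([((xs[0]+xs[-1]+1)/2,v)],.084).round(1),(t([(xs[-1]+1,v)],.084)-t([(xs[0],v)],.084)).round(1)[0,1])
E
```

```text
[[0.992, -0.1261, 0.0026, 0.4667], [-0.1261, -0.992, -0.0032, -0.3939], [0.003, 0.0028, -1.0, 0.1398], [0.0, 0.0, 0.0, 1.0]]
230 310 314 [[26.9 -1.8]] 2.5
236 305 319 [[23.7 -1.8]] 7.6
242 306 318 [[20.5 -1.8]] 6.6
248 305 319 [[17.3 -1.8]] 7.7
254 305 319 [[14.1 -1.8]] 7.7
260 305 319 [[10.8 -1.8]] 7.7
266 305 319 [[ 7.5 -1.8]] 7.8
272 305 319 [[ 4.2 -1.9]] 7.8
278 305 319 [[ 0.8 -1.9]] 7.8
284 305 318 [[-2.6 -2.1]] 7.3
290 304 319 [[-6.  -2.1]] 8.4
296 305 319 [[-9.5 -1.9]] 7.9
302 305 319 [[-13.   -1.9]] 8.0
308 305 319 [[-16.5  -1.9]] 8.0
314 305 319 [[-20.   -1.9]] 8.1
320 308 315 [[-23.6  -2.2]] 4.3
```

Request:
apply_moves --deltas '[{"slide":[-0.001,-0.0019,0.02],"dr":[0,0,0],"grip":0},{"slide":[-0.001,-0.0019,0.045],"dr":[0,0,0],"grip":0},{"slide":[-0.001,-0.0019,0.0625],"dr":[0,0,0],"grip":0},{"slide":[-0.001,-0.0019,0.0625],"dr":[0,0,0],"grip":0},{"slide":[-0.001,-0.0019,0.0625],"dr":[0,0,0],"grip":-1},{"slide":[-0.001,-0.0019,0.0625],"dr":[0,0,0],"grip":-1},{"slide":[-0.001,-0.0019,0.0625],"dr":[0,0,0],"grip":-1},{"slide":[-0.001,-0.0019,0.0625],"dr":[0,0,0],"grip":-1},{"slide":[-0.001,-0.0019,0.0625],"dr":[0,0,0],"grip":-1},{"slide":[-0.001,-0.0019,0.0625],"dr":[0,0,0],"grip":-1},{"slide":[-0.001,-0.0019,0.0625],"dr":[0,0,0],"grip":-1},{"slide":[-0.001,-0.0019,0.0625],"dr":[0,0,0],"grip":-1}]' --newtons 25

```text
time: 23.88
ee_pos: [0.4652, -0.3913, 0.0758]
tool_rot: [180.0, -0.0, -7.3]
force: [0.1, 0.2, 4.1]
finger_gap: 0.0091
grip_force: 25.0
```

Request:
apply_moves --deltas '[{"slide":[0,0,0],"dr":[0,0,0],"grip":-1},{"slide":[0,0,0],"dr":[0,0,0],"grip":-1},{"slide":[0,0,0],"dr":[0,0,0],"grip":-1},{"slide":[0,0,0],"dr":[0,0,0],"grip":-1}]'

```text
time: 24.22
ee_pos: [0.4652, -0.3913, 0.0757]
tool_rot: [180.0, -0.0, -7.3]
force: [-0.8, 0.5, 4.7]
finger_gap: 0.0092
grip_force: 25.0
```

Request:
apply_moves --deltas '[{"slide":[0,0,-0.02],"dr":[0,0,0],"grip":-1},{"slide":[0,0,-0.045],"dr":[0,0,0],"grip":-1},{"slide":[0,0,-0.07],"dr":[0,0,0],"grip":-1},{"slide":[0.015,-0.007,-0.084],"dr":[0,0,-0.04],"grip":-1},{"slide":[0.04,-0.018,-0.084],"dr":[0,0,-0.1],"grip":-1},{"slide":[0.0625,-0.028,-0.084],"dr":[0,0,-0.15],"grip":-1},{"slide":[0.0725,-0.032,-0.084],"dr":[0,0,-0.176],"grip":-1},{"slide":[0.0725,-0.032,-0.084],"dr":[0,0,-0.176],"grip":-1},{"slide":[0.0725,-0.032,-0.084],"dr":[0,0,-0.176],"grip":-1},{"slide":[0.0725,-0.032,-0.084],"dr":[0,0,-0.176],"grip":-1},{"slide":[0.0725,-0.032,-0.084],"dr":[0,0,-0.176],"grip":-1}]'

```text
time: 25.13
ee_pos: [0.5394, -0.3687, 0.1585]
tool_rot: [-179.9, 0.1, 2.7]
force: [0.3, -0.3, -0.4]
finger_gap: 0.0089
grip_force: 25.0
```

```bash
python3 - <<'E'
from h import *
T=tool(); np.save("T15.npy",T); im=vision.get_image("wrist"); cv2.imwrite("pics/w15.png",im[:,:,::-1]); print(T.round(4).tolist())
sd=vision.get_image("side"); sc=vision.get_image("scene"); cv2.imwrite("pics/side15.png",sd[:,:,::-1]); cv2.imwrite("pics/scene15.png",sc[:,:,::-1])
o=np.zeros((600,800,3),np.uint8); o[:600,:540]=cv2.resize(im[110:340,212:419],(540,600)); o[:260,540:]=cv2.resize(sd[250:340,390:480],(260,260)); o[260:520,540:]=cv2.resize(sc[230:320,120:210],(260,260)); cv2.imwrite("pics/c15.png",o[:,:,::-1])
E
```

```text
[[0.9989, 0.0476, -0.0018, 0.5394], [0.0476, -0.9989, 0.0012, -0.3687], [-0.0018, -0.0013, -1.0, 0.1585], [0.0, 0.0, 0.0, 1.0]]
```

View pics/c15.png

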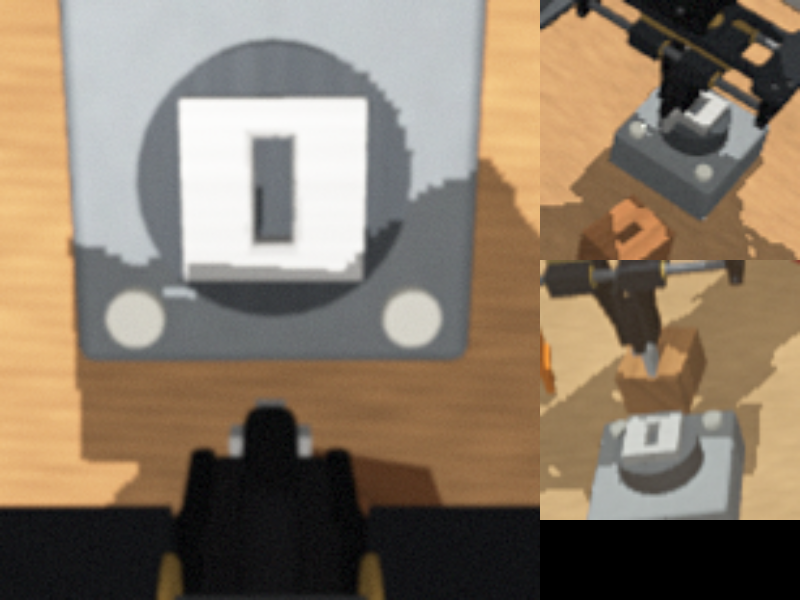

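The key is held upright: blade tip at crop (271,402), shoulder wings at (238,440)/(305,440); slot at crop (273,190). I'll compute the relative offset within this one camera.

```bash
python3 key.py 15 284 150 350 214; python3 - <<'E'
import sys; sys.argv=['',"15","284","150","350","214"]
exec(open('key.py').read())
np.set_printoptions(linewidth=250)
print(g[258:290:2,296:338:1])
zt=lambda dz:T[2,3]-dz
for v in (263.5,264.5,265.5): print("blade end",t([(316,v)],zt(.0577)),"tip",t([(316,v)],zt(.0637)))
for v in (272,273,274): print("shoulder bottom front",t([(316,v)],zt(.0337)))
E
```

```text
slot px [316.  182.5] tool rect ((46.96937561035156, 0.14217185974121094), (7.736389636993408, 21.325618743896484), 89.99565124511719) centroid [[47.1  0.2]]
slot px [316.  182.5] tool rect ((46.96937561035156, 0.14217185974121094), (7.736389636993408, 21.325618743896484), 89.99565124511719) centroid [[47.1  0.2]]
[[108 108 107 107 110 108 109 109 106 111 107 109 105 107 109 108 104 103 106 105 104 106 108 108 106 104 107 109 106 108 109 110 105 107 106 107 108 108 108 109 110 110]
 [110 110 108 108 107 109 109 110 111 110 110 111 113 113 111 111 113 111 109 113 107 109 111 110 108 110 111 112 114 106 111 112 111 114 112 109 112 110 114 111 115 110]
 [106 107 111 105 105 106 109 106 111 107 109 108 107 108 110 104 105 107 103 107 106 106 104 102 105 108 107 107 108 107 108 111 106 106 109 107 110 106 109 107 103 109]
 [113 111 111 110 109 107 107 110 110 109 109 109 109 106  94  93  92  94  91  93  94  92  89  96  96 102 108 109 106 110 107 110 109 110 106 107 107 108 105 110 103 106]
 [108 110 111 112 112 113 107 111 114 108 103  97  86  68  50  44  37  32  34  32  32  32  34  34  5
[... 1600 characters left out ...]
  36  21]
 [ 22  20  16  15  22  20  23  23  19  12   6   8  14  11  12  15  17  12  10  12  10  17  12  12  17  18  10  18  14  10  18  21  23  21  27  15  21  15  16  18  22   8]
 [ 16  15  17  18  14  16  19  11  14  20  14   9  11  15  10  18  14  18  12  10  14  15   8  12  11  13  17   9  10  11  16   8  13  13  17  11  19  17   9  14  12   9]]
blade end [[8.25757819 0.13536662]] tip [[5.98667785 0.13786511]]
blade end [[7.70057741 0.13540853]] tip [[5.41250018 0.13790831]]
blade end [[7.14269476 0.1354505 ]] tip [[4.83741345 0.13795158]]
shoulder bottom front [[13.16591761  0.12568678]]
shoulder bottom front [[12.67099418  0.12572401]]
shoulder bottom front [[12.17528186  0.12576131]]
```

Request:
apply_moves --deltas '[{"slide":[0.02,0.0002,0],"dr":[0,0,0],"grip":-1},{"slide":[0.038,0.0002,0],"dr":[0,0,0],"grip":-1},{"slide":[0.049,0.0002,0],"dr":[0,0,0],"grip":-1},{"slide":[0.049,0.0002,0],"dr":[0,0,0],"grip":-1},{"slide":[0.049,0.0002,0],"dr":[0,0,0],"grip":-1},{"slide":[0.049,0.0002,0],"dr":[0,0,0],"grip":-1},{"slide":[0.049,0.0002,0],"dr":[0,0,0],"grip":-1},{"slide":[0.049,0.0002,0],"dr":[0,0,0],"grip":-1}]'

```text
time: 25.95
ee_pos: [0.589, -0.3664, 0.1592]
tool_rot: [-180.0, 0.0, 2.8]
force: [-0.0, 0.5, 0.6]
finger_gap: 0.0091
grip_force: 25.0
```

Request:
apply_moves --deltas '[{"slide":[-0.0007,0.0002,0],"dr":[0,0,0],"grip":-1},{"slide":[-0.0007,0.0002,0.008],"dr":[0,0,0],"grip":-1},{"slide":[-0.0007,0.0002,0.014],"dr":[0,0,0],"grip":-1},{"slide":[-0.0007,0.0002,0.018],"dr":[0,0,0],"grip":-1},{"slide":[-0.0007,0.0002,0.021],"dr":[0,0,0],"grip":-1},{"slide":[-0.0007,0.0002,0.021],"dr":[0,0,0],"grip":-1},{"slide":[-0.0007,0.0002,0.021],"dr":[0,0,0],"grip":-1}]'

```text
time: 26.53
ee_pos: [0.5891, -0.3663, 0.1376]
tool_rot: [-180.0, 0.0, 2.8]
force: [1.0, -0.4, -0.9]
finger_gap: 0.0089
grip_force: 25.0
```

Request:
apply_moves --deltas '[{"slide":[-0.0007,0,0.003],"dr":[0,0,0],"grip":-1},{"slide":[-0.0007,0,0.006],"dr":[0,0,0],"grip":-1},{"slide":[-0.0007,0,0.009],"dr":[0,0,0],"grip":-1},{"slide":[-0.0007,0,0.009],"dr":[0,0,0],"grip":-1},{"slide":[-0.0007,0,0.009],"dr":[0,0,0],"grip":-1}]'

```text
time: 26.95
ee_pos: [0.5884, -0.3664, 0.1288]
tool_rot: [-180.0, 0.0, 2.8]
force: [0.4, -0.2, -0.8]
finger_gap: 0.0087
grip_force: 25.0
```

No contact force; the blade is in. Going fully down.

Request:
apply_moves --deltas '[{"slide":[0,0,0.004],"dr":[0,0,0],"grip":-1},{"slide":[0,0,0.008],"dr":[0,0,0],"grip":-1},{"slide":[0,0,0.012],"dr":[0,0,0],"grip":-1},{"slide":[0,0,0.015],"dr":[0,0,0],"grip":-1},{"slide":[0,0,0.0165],"dr":[0,0,0],"grip":-1},{"slide":[0,0,0.0165],"dr":[0,0,0],"grip":-1},{"slide":[0,0,0.0165],"dr":[0,0,0],"grip":-1},{"slide":[0,0,0.0165],"dr":[0,0,0],"grip":-1},{"slide":[0,0,0.0165],"dr":[0,0,0],"grip":-1}]'

```text
time: 27.7
ee_pos: [0.5884, -0.3664, 0.1128]
tool_rot: [-180.0, 0.0, 2.8]
force: [-1.4, 0.1, 2.4]
finger_gap: 0.0091
grip_force: 25.0
```

Request:
apply_moves --deltas '[{"slide":[0,0.0002,0],"dr":[0,0,0.11],"grip":-1},{"slide":[0,0.0004,0],"dr":[0,0,0.22],"grip":-1},{"slide":[-0.0001,0.0006,0],"dr":[0,0,0.33],"grip":-1},{"slide":[-0.0002,0.0008,0],"dr":[0,0,0.44],"grip":-1},{"slide":[-0.0003,0.001,0],"dr":[0,0,0.55],"grip":-1},{"slide":[-0.0004,0.0012,0],"dr":[0,0,0.66],"grip":-1},{"slide":[-0.0006,0.0014,0],"dr":[0,0,0.77],"grip":-1},{"slide":[-0.0007,0.0015,0],"dr":[0,0,0.88],"grip":-1},{"slide":[-0.0009,0.0017,0],"dr":[0,0,0.99],"grip":-1},{"slide":[-0.0011,0.0018,0],"dr":[0,0,1.1],"grip":-1},{"slide":[-0.0011,0.0018,0],"dr":[0,0,1.1],"grip":-1},{"slide":[-0.0011,0.0018,0],"dr":[0,0,1.1],"grip":-1}]'

```text
time: 28.7
ee_pos: [0.5871, -0.3697, 0.1128]
tool_rot: [179.9, -0.1, -60.0]
force: [-2.7, -3.1, 1.1]
finger_gap: 0.0089
grip_force: 25.0
```

```bash
python3 -c "
from rig import telemetry;s=telemetry.observe();print(s['force'],s['torque'],s['q'],s['ee_pos'],s['tool_rot'])"
```

```text
[-2.69278495 -3.12984631  1.07188189] [-0.52189037  0.68868762 -0.01142358] [-41.35600041  44.25997725  77.25726553  -0.13602853  58.40918118
 108.74480049] [ 0.58714507 -0.36971482  0.11282141] [ 1.79913809e+02 -1.06870029e-01 -6.00295364e+01]
```

Request:
apply_moves --deltas '[{"slide":[0,0,0],"dr":[0,0,0.06],"grip":-1},{"slide":[0,0,0],"dr":[0,0,0.12],"grip":-1},{"slide":[0,0,0],"dr":[0,0,0.16],"grip":-1},{"slide":[0,0,0],"dr":[0,0,0.16],"grip":-1},{"slide":[0,0,0],"dr":[0,0,0.16],"grip":-1}]'

```text
time: 29.12
ee_pos: [0.5867, -0.3699, 0.1128]
tool_rot: [179.9, -0.1, -69.2]
force: [-3.7, -3.5, 1.5]
finger_gap: 0.0089
grip_force: 25.0
```

```bash
python3 -c "
from rig import telemetry;s=telemetry.observe();print(s['force'],s['torque'],s['ee_pos'],s['tool_rot'])"
```

```text
[-3.69209089 -3.45445259  1.52771987] [-0.7273613   0.90478367  0.06363813] [ 0.5866626  -0.36994906  0.11282772] [ 1.79864091e+02 -1.14175894e-01 -6.91793536e+01]
```

Request:
apply_moves --deltas '[{"slide":[0,0,0],"dr":[0,0,0.04],"grip":-1},{"slide":[0,0,0],"dr":[0,0,0.07],"grip":-1},{"slide":[0,0,0],"dr":[0,0,0.07],"grip":-1},{"slide":[0,0,0],"dr":[0,0,0.07],"grip":-1}]'

```text
time: 29.45
ee_pos: [0.5864, -0.37, 0.1128]
tool_rot: [179.8, -0.1, -73.2]
force: [-5.0, -4.7, 1.8]
finger_gap: 0.009
grip_force: 25.0
```

```bash
python3 -c "
from rig import telemetry;s=telemetry.observe();print(s['force'],s['torque'],s['ee_pos'],s['tool_rot'])"
```

```text
[-5.03146351 -4.6628471   1.76674762] [-0.71359817  0.97278702  0.05669343] [ 0.58644694 -0.37003366  0.11283134] [ 1.79847493e+02 -1.19223458e-01 -7.31897865e+01]
```

Request:
apply_moves --deltas '[{"slide":[0.0004,0.0007,0],"dr":[0,0,0],"grip":-1},{"slide":[0.0004,0.0007,0],"dr":[0,0,0],"grip":-1},{"slide":[0.0004,0.0007,0],"dr":[0,0,0],"grip":0},{"slide":[0.0004,0.0007,0],"dr":[0,0,0],"grip":0},{"slide":[0.0004,0.0007,0],"dr":[0,0,0],"grip":0},{"slide":[0.0004,0.0007,0],"dr":[0,0,0],"grip":0},{"slide":[0.0004,0.0007,0],"dr":[0,0,0],"grip":0},{"slide":[0.0004,0.0007,-0.02],"dr":[0,0,0],"grip":0},{"slide":[0.0004,0.0007,-0.05],"dr":[0,0,0],"grip":0},{"slide":[0.0004,0.0007,-0.085],"dr":[0,0,0],"grip":0},{"slide":[0.0004,0.0007,-0.1],"dr":[0,0,0],"grip":0},{"slide":[0.0004,0.0007,-0.1],"dr":[0,0,0],"grip":0}]'

```text
time: 30.45
ee_pos: [0.5896, -0.3705, 0.2181]
tool_rot: [-179.7, -0.5, -73.4]
force: [0.5, -0.8, 0.9]
finger_gap: 0.0435
grip_force: 0.0
```

```bash
python3 - <<'E'
from h import *
s=telemetry.observe(); print(s['ee_pos'],s['force'])
im=vision.get_image("wrist"); sd=vision.get_image("side"); sc=vision.get_image("scene")
for n,i in (("wrist",im),("side",sd),("scene",sc)): cv2.imwrite(f"pics/{n}f.png",i[:,:,::-1])
o=np.zeros((600,800,3),np.uint8); o[:330,:440]=cv2.resize(im[:330,150:590],(440,330)); o[:300,440:740]=cv2.resize(sd[250:350,390:490],(300,300)); o[300:,440:740]=cv2.resize(sc[230:330,110:210],(300,300)); o[330:600,:440]=cv2.resize(sc[230:330,250:413],(440,270)); cv2.imwrite("pics/cf.png",o[:,:,::-1])
E
```

```text
[ 0.58955488 -0.37051159  0.21813736] [ 0.45519936 -0.8043669   0.93757694]
```

View pics/cf.png

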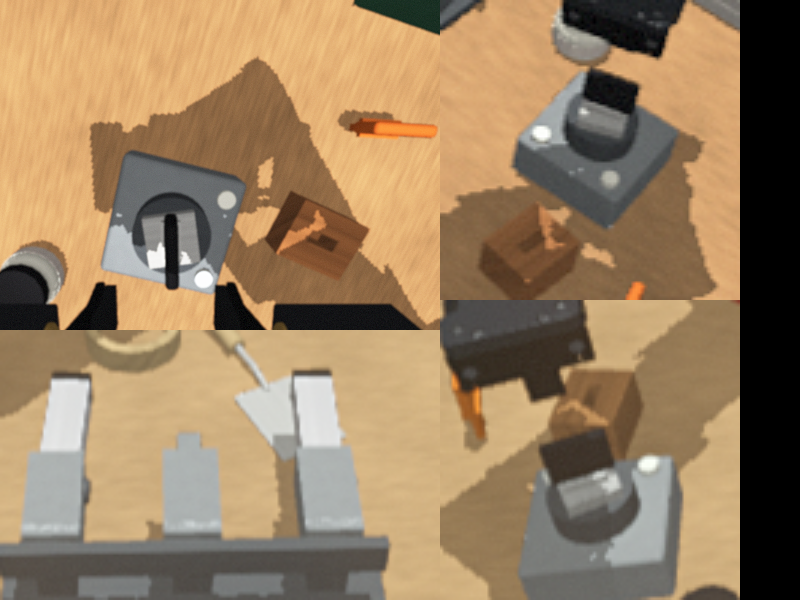

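The final pictures show the key seated upright in the turned switch (wrist crop (172,250)), with the cylinder edges about 6–7° off the tool as expected at the 1.2 rad stop. Both bars are home in the rack, and the arm is clear.

```bash
python3 -c "
from rig import env;print(env.hand_in())"
```

```text
the job is handed in; nothing more can be done
None
```

I handed the job in with both bars seated in the left and right sockets and the key fully down in the switch, turned clockwise until it was past the 1.2 rad stop; the simulator returned no verdict. The right bar's button is visible through its window, but the left bar's lock was confirmed only by a pull test and its depth, because its button was out of camera view.

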